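# Hang the pot bracket on the slotted upright and set the pot in it

## Robot

A 7-joint arm with a two-finger parallel gripper is mounted at the origin on the work surface. World frame = base frame: x ahead of the robot, y to its left, z up, the work surface at z = 0. Lengths are in m, angles in degrees, forces in N, time in s.
With the tool pointing down it reaches from about 0.4 to 0.925 m from the base axis. Payload 5.6 kg.
Tool frame: the origin (TCP) lies on the front face of the gripper's body, between the roots of the fingers; the fingertips stand 73 mm ahead of it and the grasp point (between the pads) lies 54 mm ahead of it (env.grip_point_offset is the y of the grasp point in the tool frame, in m); y points along the fingers, x is the direction in which the jaws open and shut, and the axes are right-handed (so a half turn about y gives the same grasp; the last joint's range is limited). The gripper opens to 85 mm and grips with 20 to 120 N. Pads are 22 mm wide; open, the fingers measure 114 mm over their backs; the gripper's body (76 mm by 85 mm) begins 54 mm behind the grasp point. The pads swing forward as they close: fully open they stand 13 mm farther back than shut.
Start: joints at [70.302, 26.786, -0.665, 91.828, 0.344, 61.387, -3.226], TCP at [0.193, -0.621, 0.304] pointing down, gripper open.
Joint ranges: [-144.91, 144.91], [-17.63, 115.5], [-89.93, 88.59], [15.96, 139.68], [-74.01, 254.01], [8.47, 105.57], [-167.45, 167.45]. Speed limits (degrees/s): [147.25, 147.25, 180, 180, 180, 180, 180].

## Interface

Orientations are given as a 3x3 rotation matrix whose columns are the frame's x, y, z axes.
In Python, from rig import env gives the robot as it stands.
- The arm moves only by the tool jog_arm, never from a script. Its argument "plan" is a list of rows, each a list of 3 entries, a list of its own where there are three numbers: the shift along the tool's x, y, z in m, then the turn, a rotation vector about the tool's x, y, z in rad, then the finger opening in m, from 0 to 0.0854. In form: [[[tx, ty, tz], [rx, ry, rz], gripper], ...]. A call has 1 to 12 rows; each row shifts and turns the pose as measured when the row begins, along the tool's axes as they then stand; what a row does not reach is not made up. A row lasts 1/12 s, in which the tool goes at most 41.7 mm and 7.16 degrees, less where a joint would pass 70% of its speed; a pose out of reach is approached as far as the arm can. A call with a gripper value outside its range is refused whole. The fingers move at their own pace and stop on an object; the grip force is fixed at half the most. Time passes only in rows, so rows that do not move let the fingers close. It gives the time, the measured TCP pose, the force and the opening at its end, in the units of the state.
- env.observe(): the state, without advancing time (a new reading comes with each control period).
- env.capture(name): name is "scene" or "top" or "wrist"; returns a dict with "img" (420x560x3 uint8, red, green, blue), "range_z" (420x560 float32, m along the optical axis (not along the pixel's ray), 0 where there is no reading), "fx", "fy", "cx", "cy" (pixels), "extrinsics" (4x4, takes a point from camera to world coordinates); the wrist camera has in their place "tool_from_camera" (4x4, takes a point from camera to tool coordinates, whose origin is the TCP and whose axes are the tool frame's). Camera axes: x right, y up, looking along -z (the intrinsics and any distortion apply to the point x, -y, -z); pixel columns grow to the right and rows downward; lengths in m; the calibration is good to about 2 mm. A picture is of the moment at which its call begins: read the wrist's pose just before it.
- env.job_done(): hands the job in, once; it reports no verdict.
Trained networks look in the newest picture that a camera, given by its name, has taken for a name from the list of things; names that differ only in an ending like _2 or _b are one class to them, and where a whole thing is asked for, a point or a joint stands for the part that bears it (a point fixed in the world has none). Each returns a list of dicts, best first, with "confidence" (0 to 1); they miss things now and then, are a little off and sometimes report something else, mostly with a low value. They report only what shows in the picture. A call takes as long as a camera call.
- env.look_for(name, camera): "rect" ([left, top, right, bottom] in pixels, round what is visible of it).
- env.silhouettes(name, camera): "pixels" (420x560 bool, what is visible of it) and "rect" ([left, top, right, bottom] in pixels, round what is visible of it).
- env.mark_of(name, camera): "uv" ([column, row] in pixels: a listed point, or the origin of a listed thing).
The state is a dict: "clock": time; "qpos": joint angles; "joint_vel": joint speeds; "effort": joint torques, N m; "eef_pos": TCP position; "eef_rot": TCP orientation; "wrist_force": force on the tool from outside, world axes, zero at the start; "ft_torque": the same for the moment, N m; "width": finger opening in m.
Only numpy, scipy, OpenCV 4.12 (cv2) and the standard library are available. Lean on these libraries where they do the work, as an engineer would, in place of code of your own. Each camera call takes 0.05 s, during which the arm holds its last target.

## Task

On the radiator shelf, hook the steel pot bracket's two claws into the top two slots of the slotted upright and press it down until it is fully home and the spring catch snaps out above it. Then gently lower the empty white pot into the bracket's ring so that it hangs upright on its shoulder, and let go. Don't tip the pot over, and leave the other things on the shelf where they are.

Things in the scene. Friction and masses are not known exactly. Their poses are not given: they have to be found in the camera images.
- upright: Fixed bare steel slotted upright: channel 50 mm wide, 26 deep, 208 tall. Foot plate 80 wide, 8 thick, from 20 mm before to 90 mm behind the face. Origin: on the shelf under the middle of the front face; z up, x into the upright (face at x = 0 looks to -x), y across. Front sheet 4 mm, hollow behind; 3 slots on the centre line, 11 wide x 26 tall: z = 70-96, 110-136, 150-176 mm. Use the top two.
- seat (a point): Point on the upright's front face (axes as the upright's), 90 mm above the shelf: the bracket's origin lies here, axes parallel, when it is fully home. To hook it: hold it 14 mm (10 to 18) above home, move along +x until its plate meets the face, then press it down 14 mm until the necks rest on the slots' lower edges.
- top_slot (a point): Centre of the mouth of the upright's top slot, on the front face, 163 mm above the shelf.
- catch (a joint): Spring catch, dark steel block 9 mm wide at z = 187-200 mm on the upright, standing 6 mm out of the face. Value: m pushed in; 0 = out, 0.006 = flush, 0.008 = stop. Spring 2 N when out, 5 N flush. The bracket's plate pushes it in as the claws enter; it snaps out over the plate's top edge (2 mm play) when the bracket is fully down. Its drag can hold the bracket up: press.
- bracket: Loose steel bracket, 0.28-0.44 kg, standing as it will be mounted. Origin: bottom of its plate's back face, mid width; z up, x towards the claws, y across. Plate 40 wide, 95 tall, 6 thick (x = -6 to 0). Before it a grip fin 10 mm thick, x = -50 to -6, z = 0-95; then a low bar to the ring. The upright ends 23 mm above the plate's top when home; with grip from above keep the hand above that.
- top_claw (a point): Underside of the upper claw's neck at the plate (bracket x = 0, z = 60 mm; the lower claw is the same at z = 20). Each claw is 6 mm wide: neck x = 0 to 5.5 mm, 8 mm tall, then a tongue x = 5.5 to 10.5 mm from 10 mm below the neck's underside to its top (18 mm tall). Axes as the bracket's.
- grip_fin (a point): Mid top edge of the bracket's grip fin, at x = -32, y = 0, z = 95 mm of the bracket; the fin can be taken from above, closing along the bracket's y.
- ring (a point): Centre of the bracket's ring, at the height of the wire's top (bracket x = -110, z = 7 mm); axes as the bracket's. Ring of round wire 7 mm thick, clear opening 51 mm, 66 mm outside.
- pot: Loose white ceramic pot, empty, 0.14-0.28 kg, round, 80 mm tall, upright. Origin: centre of its underside, z up. Lower part tapers from 36 mm diameter at the bottom to 47 mm at 46 mm up; there a flat shoulder steps out to the upper band, 63 mm diameter, z = 46 to 80 mm, wall 5 mm. The shoulder rests on the ring when the pot hangs.
- pot_shoulder (a point): Centre of the pot at the height of its shoulder, 46 mm above its underside.
- glasses_box: Bystander: red plastic flip-top sunglasses box, shut, 165 x 72 x 59 mm. Origin: centre of the underside, long side along its x.
- wedge: Bystander: aluminium door wedge, 122 x 38 x 33 mm. Origin: centre of the underside, thick end at its +x.
- key_tray: Bystander: birch key tray, 120 (x) x 200 (y) x 22 mm, with keys in it. Origin: centre of the underside.
- polish_tin: Bystander: round flat aluminium tin, 80 mm diameter, 30 mm tall. Origin: centre of the underside.
- brush: Bystander: wooden clothes brush lying bristles down, 170 (x) x 55 x 40 mm. Origin: centre of the underside.
- saucer: Bystander: white ceramic saucer, 110 mm diameter, 18 mm tall. Origin: centre of the underside.

How it is judged (in metres and radians):
On the way, in this order (a step that is already met when the one before it is completed fails the run):
1. the bracket's claws are hooked in the top two slots, it is pressed fully down, and the catch has snapped out above it (x of bracket in the frame of seat between -0.005 and 0.004 m and y of bracket in the frame of seat between -0.0045 and 0.0045 m and z of bracket in the frame of seat between -0.003 and 0.003 m and angle between the x axis of bracket and the x axis of upright, either way round below 0.12 rad and angle between bracket's own z axis and vertical below 0.1 rad and value of joint catch below 0.002 m), for 0.2 s.
2. the pot sits in the ring of the locked bracket (all of step 1 and horizontal distance between pot_shoulder and ring below 0.007 m and z of pot_shoulder in the frame of ring between -0.004 and 0.004 m and angle between pot's own z axis and vertical below 0.15 rad), for 0.2 s.
At the end, for the whole second after the job is handed in: Bracket home in the top two slots (seat point within 3 mm in height, 4.5 mm sideways, 5 mm in depth; 0.12 rad of square, 0.1 of upright), catch out (under 2 mm), pot hanging in the ring (shoulder within 4 mm in height, 7 mm of centre, tilt under 0.15 rad), both at rest (all of step 2 and linear speed of each of pot, bracket below 0.02 m/s); the robot touches nothing.
It fails at once if a bystander on the shelf is moved by more than 30 mm (distance of any of glasses_box, wedge, key_tray, polish_tin, brush, saucer from where it was at the start of the episode above 0.03 m).
It fails at once if the pot is tipped over (more than 0.8 rad) (angle between pot's own z axis and vertical above 0.8 rad).
It fails at once if the pot is rammed into the bracket (more than 60 N between them) (contact force between pot and bracket above 60 N).
It fails at once if the pot is dropped (falls free of the fingers faster than 0.45 m/s, about 10 mm) (linear speed of pot above 0.45 m/s and contact force between the fingers and pot below 0.1 N).
It also fails if it takes over 72 s, if anything falls off the work surface, if the arm or the gripper's body presses on something with over 40 N, if the wrist force passes 120 N, or if a joint passes its speed limit or range.

## Working session

There is one attempt and no reset: what is moved stays moved. The work goes in short steps, Python scripts to look and compute and a tool call to move; the robot and the scene stay as the last step left them, time stands still between calls to the robot, and variables do not carry over. Pictures are saved under pics/ and viewed, and the job is handed in when it is done.

Besides the shell and the picture viewer there is one more tool, called after "Request:" by a JSON object that holds its "method" and its "body", one argument or row to a line. jog_arm: Moves the arm, as the interface text tells. Its arguments: {"type":"object","properties":{"plan":{"type":"array","items":{"type":"array"}}},"required":["plan"]}

```bash
ls; mkdir -p pics
python3 - <<'E'
from rig import env
import cv2,numpy as np,json
s=env.observe();print(s)
for c in ("scene","top","wrist"):
    d=env.capture(c); cv2.imwrite(f"pics/{c}0.png",d["img"][...,::-1])
    np.savez(f"{c}0.npz",**d)
    print(c,d["fx"],d["cx"],d["cy"],d.get("extrinsics",d.get("tool_from_camera")).round(3).tolist(),[k for k in d])
    for n in ("bracket","upright","pot","grip_fin","ring","top_slot","seat","pot_shoulder","top_claw","saucer"):
        try:
            m=env.mark_of(n,c)[:1]; print(n,[(x["uv"],x["confidence"]) for x in m])
        except Exception as e: print(n,e)
E
```

```text
pics
{'clock': 0.0, 'qpos': array([70.30145835, 26.83580173, -0.66299336, 91.88192733,  0.3443379 ,
       61.38876751, -3.22536588]), 'joint_vel': array([ 0.03847992,  0.06648973,  0.05252486, -0.04135322, -0.06820306,
        0.01688892, -0.01336006]), 'effort': array([-8.40752964e-04, -5.32382512e+01,  2.09863018e-02, -2.51304299e+01,
        1.13275117e-02,  7.82874995e-03,  1.59839459e-05]), 'eef_pos': array([ 0.19237845, -0.62041248,  0.3029332 ]), 'eef_rot': array([[ 2.96211139e-01, -6.81628597e-04,  9.55122242e-01],
       [-9.55120753e-01,  1.69279853e-03,  2.96211885e-01],
       [-1.81873602e-03, -9.99998335e-01, -1.49611840e-04]]), 'wrist_force': array([-0.06982512,  0.74807793, -0.8242906 ]), 'ft_torque': array([-0.03570884, -0.01880446,  0.03537166]), 'width': 0.08545560421150444}
scene 400.29464775246925 282.07309788546996 212.60931113271846 [[0.266, -0.751, 0.605, 1.246], [0.964, 0.202, -0.173, -0.239], [0.007, 0.629, 0.777, 1.01], [0.0, 0.0, 0.0, 1.0]] ['img', 'range_z', 'fx', 'fy', 'cx', 'cy', 'extrinsics']
bracket [([301.1, 217.2], 0.7)]
upright [([360.7, 230.9], 0
[... 473 characters left out ...]
 'cx', 'cy', 'extrinsics']
bracket [([257.7, 223.4], 0.65)]
upright [([212.4, 194.4], 0.68)]
pot [([347.4, 203.4], 0.58)]
grip_fin [([263.3, 213.9], 0.64)]
ring [([237.6, 150.5], 0.62)]
top_slot [([206.1, 189.6], 0.66)]
seat [([209.0, 190.6], 0.81)]
pot_shoulder [([347.1, 199.7], 0.56)]
top_claw [([256.0, 225.1], 0.65)]
saucer [([408.6, 196.7], 0.65)]
wrist 359.65020844347936 279.83905469407773 207.61384655117143 [[1.0, -0.001, -0.001, -0.0], [-0.001, 0.324, -0.946, -0.07], [0.001, 0.946, 0.324, 0.083], [0.0, 0.0, 0.0, 1.0]] ['img', 'range_z', 'fx', 'fy', 'cx', 'cy', 'tool_from_camera']
bracket []
upright []
pot []
grip_fin []
ring []
top_slot []
seat []
pot_shoulder []
top_claw []
saucer []
```

View pics/scene0.png

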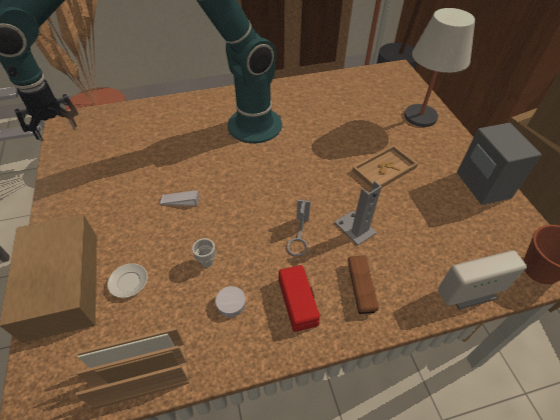

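View pics/top0.png

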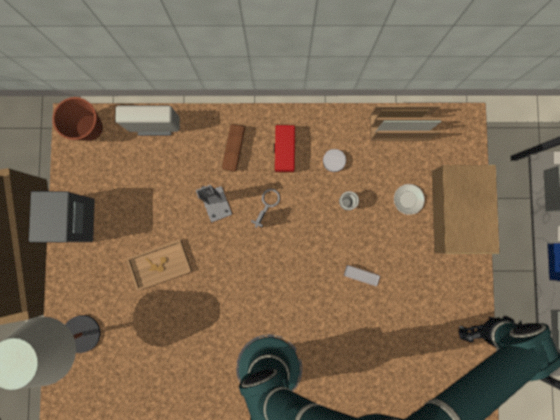

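View pics/wrist0.png

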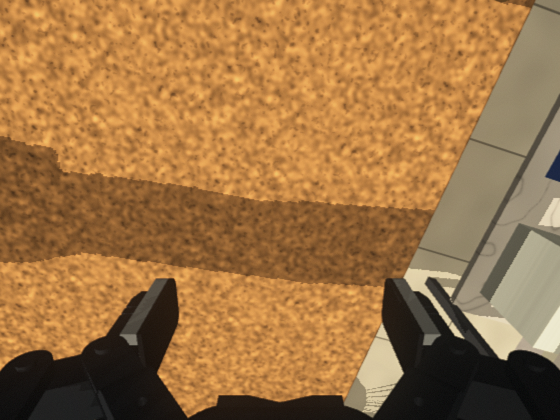

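```bash
cat > h.py <<'E'
import numpy as np,cv2
def cloud(d,T):
    z=d["range_z"];v,u=np.mgrid[:z.shape[0],:z.shape[1]]
    x=(u-d["cx"])/d["fx"]*z;y=-(v-d["cy"])/d["fy"]*z
    P=np.stack([x,y,-z,np.ones_like(z)],-1)@np.asarray(T).T
    P=P[...,:3];P[z==0]=np.nan
    return P
def pix(d,T,p):
    q=np.linalg.inv(T)@np.r_[p,1]
    return np.array([d["cx"]+d["fx"]*q[0]/-q[2],d["cy"]-d["fy"]*q[1]/-q[2]])
def ray(d,T,uv):
    r=np.array([(uv[0]-d["cx"])/d["fx"],-(uv[1]-d["cy"])/d["fy"],-1.])
    return T[:3,3],T[:3,:3]@r
def atz(d,T,uv,z):
    o,r=ray(d,T,uv);return o+r*(z-o[2])/r[2]
E
python3 - <<'E'
from h import *
from rig import env
marks={}
for c in("scene","top"):
    d=dict(np.load(c+"0.npz"));T=d["extrinsics"];P=cloud(d,T)
    for n in ("pot","saucer","bracket"):
        pass
    env.capture(c)
    for n,z in dict(upright=0,seat=.09,top_slot=.163,bracket=0,grip_fin=.095,ring=.007,top_claw=.06,pot=0,pot_shoulder=.046).items():
        print(c,n,[(np.round(atz(d,T,m["uv"],z),3)[:2],m["confidence"]) for m in env.mark_of(n,c)[:2]])
    for n in("upright","bracket","pot"):
        for m in env.silhouettes(n,c)[:1]:
            q=P[m["pixels"]];print(c,n,m["confidence"],m["rect"],np.nanmin(q,0).round(3),np.nanmax(q,0).round(3))
            np.save(f"{c}_{n}.npy",q)
    r=(260,150,430,290) if c=="scene" else (170,130,310,260)
    im=cv2.resize(d["img"][r[1]:r[3],r[0]:r[2],::-1],None,fx=4.5,fy=4.5,interpolation=cv2.INTER_CUBIC)[:600]
    cv2.imwrite(f"pics/{c}0z.png",im)
E
```

```text
scene upright [(array([0.607, 0.196]), 0.91)]
scene seat [(array([0.603, 0.209]), 0.8)]
scene top_slot [(array([0.618, 0.196]), 0.68)]
scene bracket [(array([0.488, 0.038]), 0.74)]
scene grip_fin [(array([0.525, 0.035]), 0.83)]
scene ring [(array([ 0.611, -0.003]), 0.57)]
scene top_claw [(array([0.507, 0.046]), 0.68), (array([ 0.39 , -0.329]), 0.67)]
scene pot [(array([ 0.584, -0.275]), 0.65)]
scene pot_shoulder [(array([ 0.594, -0.276]), 0.9)]
scene upright 0.69 [332.6, 179.7, 381.1, 243.1] [ 0.414  0.136 -0.006] [0.645 0.342 0.212]
scene bracket 0.9 [285.6, 194.6, 309.1, 254.0] [ 0.417 -0.038 -0.005] [0.635 0.08  0.098]
scene pot 0.84 [195.1, 238.9, 215.2, 271.5] [ 0.525 -0.307 -0.004] [ 0.617 -0.246  0.084]
top upright [(array([0.608, 0.211]), 0.71)]
top seat []
top top_slot [(array([0.617, 0.213]), 0.8)]
top bracket [(array([0.508, 0.052]), 0.71), (array([ 0.581, -0.274]), 0.42)]
top grip_fin [(array([0.534, 0.025]), 0.72), (array([ 0.573, -0.27 ]), 0.68)]
top ring [(array([0.601, 0.001]), 0.51)]
top top_claw [(array([0.503, 0.045]), 0.55)]
top pot [(array([ 0.579, -0.271]), 0.7)]
top pot_shoulder [(array([ 0.589, -0.271]), 0.6), (array([0.505, 0.045]), 0.33)]
top upright 0.64 [193.6, 187.1, 231.4, 220.8] [ 0.517  0.137 -0.005] [0.648 0.251 0.215]
top bracket 0.71 [248.9, 190.5, 276.7, 227.3] [ 0.493 -0.032 -0.006] [0.633 0.059 0.103]
top pot 0.68 [337.4, 190.8, 355.6, 209.8] [ 0.553 -0.304 -0.002] [ 0.613 -0.245  0.089]
```

View pics/scene0z.png

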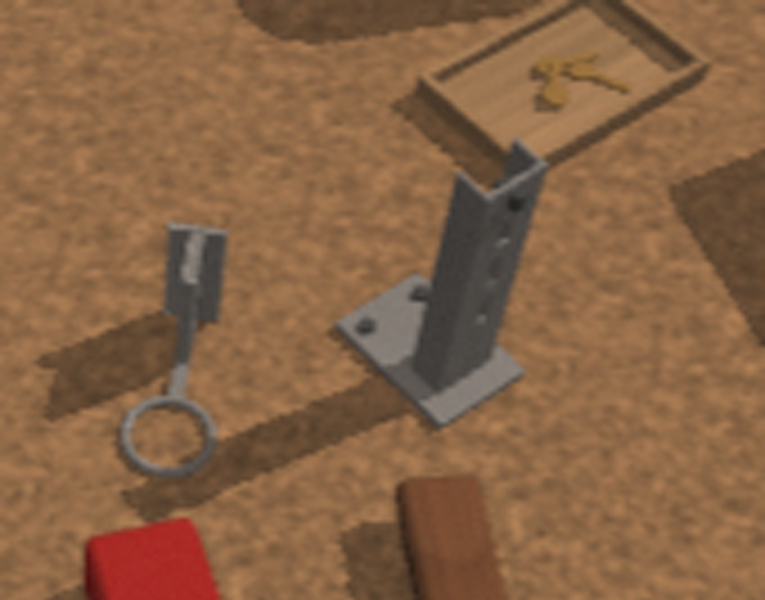

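View pics/top0z.png

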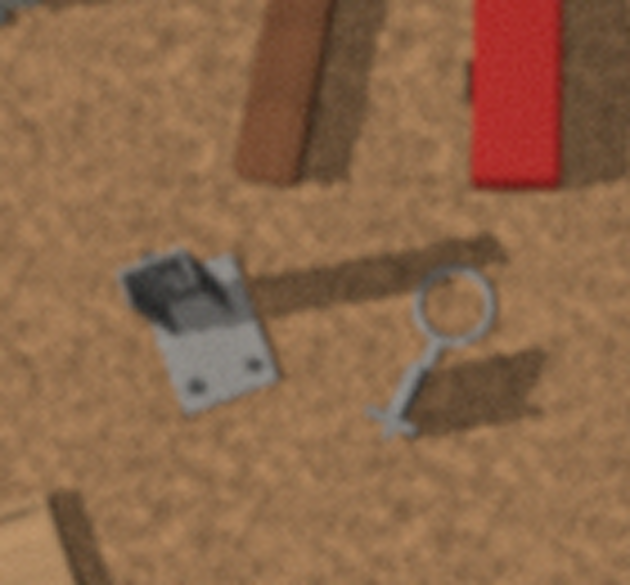

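Request:
{"method": "jog_arm", "body": {
  "plan": [
    [[-0.023,-0.002,0.026],[0,0,0],0.085],
    [[-0.023,-0.002,0.026],[0,0,0],0.085],
    [[-0.023,-0.002,0.026],[0,0,0],0.085],
    [[-0.023,-0.002,0.026],[0,0,0],0.085],
    [[-0.023,-0.002,0.026],[0,0,0],0.085],
    [[-0.023,-0.002,0.026],[0,0,0],0.085],
    [[-0.023,-0.002,0.026],[0,0,0],0.085],
    [[-0.023,-0.002,0.026],[0,0,0],0.085],
    [[-0.023,-0.002,0.026],[0,0,0],0.085],
    [[-0.023,-0.002,0.026],[0,0,0],0.085],
    [[-0.023,-0.002,0.026],[0,0,0],0.085],
    [[-0.023,-0.002,0.026],[0,0,0],0.085]
  ]
}}

```text
clock: 3.95
eef_pos: [0.4126, -0.2582, 0.3272]
eef_rot: [[0.279, -0.001, 0.96], [-0.96, -0.008, 0.279], [0.007, -1.0, -0.003]]
wrist_force: [-0.4, -0.5, 0.1]
width: 0.0853
```

Request:
{"method": "jog_arm", "body": {
  "plan": [
    [[-0.023,-0.002,0.025],[0,0,0],0.085],
    [[-0.023,-0.002,0.025],[0,0,0],0.085],
    [[-0.023,-0.002,0.025],[0,0,0],0.085],
    [[-0.023,-0.002,0.025],[0,0,0],0.085],
    [[-0.023,-0.002,0.025],[0,0,0],0.085],
    [[-0.023,-0.002,0.025],[0,0,0],0.085],
    [[-0.023,-0.002,0.025],[0,0,0],0.085],
    [[-0.023,-0.002,0.025],[0,0,0],0.085],
    [[-0.023,-0.002,0.025],[0,0,0],0.085],
    [[-0.023,-0.002,0.025],[0,0,0],0.085],
    [[-0.023,-0.002,0.025],[0,0.1,0],0.085],
    [[-0.023,-0.002,0.025],[0,0.1,0],0.085]
  ]
}}

```text
clock: 4.95
eef_pos: [0.6344, 0.1075, 0.353]
eef_rot: [[0.075, 0.005, 0.997], [-0.997, -0.011, 0.076], [0.011, -1.0, 0.005]]
wrist_force: [0.9, -0.4, 0.5]
width: 0.0847
```

Request:
{"method": "jog_arm", "body": {
  "plan": [
    [[0,0,0],[0,0.1,0],0.085],
    [[0,0,0],[0,0.1,0],0.085],
    [[0,0,0],[0,0.1,0],0.085],
    [[0,0,0],[0,0.1,0],0.085],
    [[0,0,0],[0,0.1,0],0.085],
    [[0,0,0],[0,0.1,0],0.085],
    [[0,0,0],[0,0,0],0.085],
    [[0,0,0],[0,0,0],0.085]
  ]
}}

```text
clock: 5.62
eef_pos: [0.6369, 0.1203, 0.3515]
eef_rot: [[-0.515, 0.006, 0.857], [-0.857, -0.005, -0.515], [0.001, -1.0, 0.007]]
wrist_force: [-0.6, 0.7, 0.2]
width: 0.085
```

```bash
cat > w.py <<'E'
from h import *
from rig import env
def wshot(name):
    s=env.observe(); d=env.capture("wrist")
    T=np.eye(4);T[:3,:3]=s["eef_rot"];T[:3,3]=s["eef_pos"];T=T@d["tool_from_camera"]
    cv2.imwrite(f"pics/{name}.png",d["img"][...,::-1]);np.savez(name+".npz",T=T,**d)
    return s,d,T
def show(s):
    R=s["eef_rot"];print("t",s["clock"].__round__(2),"pos",s["eef_pos"].round(4),"xyaw",np.degrees(np.arctan2(R[1,0],R[0,0])).round(2),"tilt",R[2].round(4),"F",s["wrist_force"].round(1),"M",s["ft_torque"].round(2),"w",round(s["width"],4))
E
python3 - <<'E'
from w import *
s,d,T=wshot("w1");show(s);print(s["qpos"].round(1))
for n in("upright","bracket"):
    for m in env.silhouettes(n,"wrist")[:1]:
        print(n,m["confidence"],m["rect"]);np.save(f"w1_{n}.npy",m["pixels"])
for n,z in dict(upright=0,seat=.09,top_slot=.163,bracket=0,grip_fin=.095,ring=.007,top_claw=.06).items():
        print(n,[(m["uv"],np.round(atz(d,T,m["uv"],z),4)[:2],m["confidence"]) for m in env.mark_of(n,"wrist")[:1]])
E
```

```text
t 5.62 pos [0.6369 0.1203 0.3515] xyaw -120.99 tilt [ 0.0011 -1.      0.0073] F [-0.6  0.7  0.2] M [ 0.01  0.01 -0.  ] w 0.085
[  -3.    25.3  -14.9   88.6    7.2   66.8 -140.3]
upright 0.77 [175.6, 182.6, 308.4, 356.4]
bracket 0.96 [360.7, 105.8, 436.7, 254.9]
upright [([235.7, 214.4], array([0.6074, 0.2013]), 0.95)]
seat [([226.0, 244.5], array([0.6068, 0.201 ]), 0.65)]
top_slot [([209.7, 281.3], array([0.6086, 0.2035]), 0.72)]
bracket [([390.7, 221.1], array([0.4999, 0.0396]), 0.73)]
grip_fin [([414.3, 223.0], array([0.5331, 0.0294]), 0.66)]
ring []
top_claw [([404.4, 239.6], array([0.5021, 0.0415]), 0.92)]
```

View pics/w1.png

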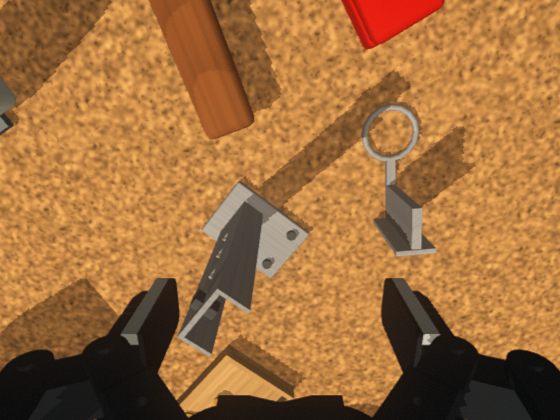

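```bash
cat > fit.py <<'E'
from h import *
from scipy.optimize import minimize
def box(x0,x1,y0,y1,z0,z1): return np.array([[x,y,z] for x in(x0,x1) for y in(y0,y1) for z in(z0,z1)])/1000.
UP=[box(0,26,-25,25,0,208) , box(-20,90,-40,40,0,8), box(-6,0,-4.5,4.5,187,200)]
UPopen=True
BR=[box(-6,0,-20,20,0,95),box(-50,-6,-5,5,0,95),box(0,10.5,-3,3,50,68),box(0,10.5,-3,3,10,28),box(-80,-50,-5,5,0,7)]
th=np.linspace(0,2*np.pi,40)
def tr(p,a,P,z0=0):
    c,s=np.cos(a),np.sin(a);return np.c_[p[0]+c*P[:,0]-s*P[:,1],p[1]+s*P[:,0]+c*P[:,1],P[:,2]+z0]
def proj(d,T,Q):
    q=(np.c_[Q,np.ones(len(Q))])@np.linalg.inv(T).T
    return np.c_[d["cx"]+d["fx"]*q[:,0]/-q[:,2],d["cy"]-d["fy"]*q[:,1]/-q[:,2]]
SS=4
def poly(m,uv,v):
    h=cv2.convexHull(np.round((uv+.5)*SS*16-8).astype(np.int32));cv2.fillConvexPoly(m,h,v,cv2.LINE_8,4)
def mask(d,T,kind,x,z0=0):
    m=np.zeros((420*SS,560*SS),np.uint8)
    if kind=="br":
        c=np.array([-110,0,0])/1000.
        for r,v in((33,1),(25.5,0)):
            uvs=[]
            for z in (3.5,):
                Q=np.c_[c[0]+r/1000*np.cos(th),r/1000*np.sin(th),np.full(40,z/1000)];poly(m,proj(d,T,tr(x[:2],x[2],Q,z0)),v)
    for b in (UP if kind=="up" else BR): poly(m,proj(d,T,tr(x[:2],x[2],b,z0)),1)
    return cv2.resize(m.astype(np.float32),(560,420),interpolation=cv2.INTER_AREA)
def fit(d,T,kind,x0,obs,z0=0):
    f=lambda x:np.abs(mask(d,T,kind,x,z0)-obs).sum()
    best=None
    for da in(-.1,0,.1):
        S=np.array([[0,0,0],[.012,0,0],[0,.012,0],[0,0,.1]])+x0+np.array([0,0,da])
        r=minimize(f,x0,method="Nelder-Mead",options=dict(initial_simplex=S,xatol=1e-5,fatol=.1,maxiter=250))
        if best is None or r.fun<best.fun: best=r
    return best
E
python3 - <<'E'
from fit import *
d=dict(np.load("w1.npz"));T=d["T"]
hsv=cv2.cvtColor(d["img"],cv2.COLOR_RGB2HSV)
for kind,n,x0 in(("up","upright",[.607,.202,np.radians(200)]),("br","bracket",[.501,.04,np.radians(152)])):
    sil=np.load(f"w1_{n}.npy");
    near=cv2.dilate(sil.astype(np.uint8),np.ones((7,7)))
    obs=((hsv[...,1]<75)&(near>0)).astype(np.float32)
    print(n,sil.sum(),obs.sum(),(sil*obs).sum())
    for nm,o in(("net",sil.astype(np.float32)),("sat",obs)):
        r=fit(d,T,kind,np.array(x0),o);print(nm,r.x[:2].round(4),np.degrees(r.x[2]).round(2),r.fun)
        m=mask(d,T,kind,r.x);im=d["img"][...,::-1].copy()
        cs,_=cv2.findContours((m>.5).astype(np.uint8),cv2.RETR_LIST,cv2.CHAIN_APPROX_NONE);cv2.drawContours(im,cs,-1,(0,255,0),1)
        im=im[90:370,160:450];cv2.imwrite(f"pics/fit_{kind}_{nm}.png",cv2.resize(im,None,fx=2,fy=2,interpolation=cv2.INTER_NEAREST))
E
```

```text
upright 9805 9203.0 9202.0
net [0.6104 0.2037] 200.54 817.5625
sat [0.6094 0.2036] 201.22 1158.6875
bracket 3699 3249.0 3214.0
net [0.5014 0.0418] 154.48 319.0
sat [0.5012 0.0424] 154.29 701.6875
```

```bash
python3 -c "
import cv2,numpy as np
a=cv2.imread('pics/fit_up_net.png');b=cv2.imread('pics/fit_br_net.png')
cv2.imwrite('pics/f1.png',np.hstack([a[140:540,0:330],b[0:400,380:580]]))"
```

```text
(no output)
```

View pics/f1.png

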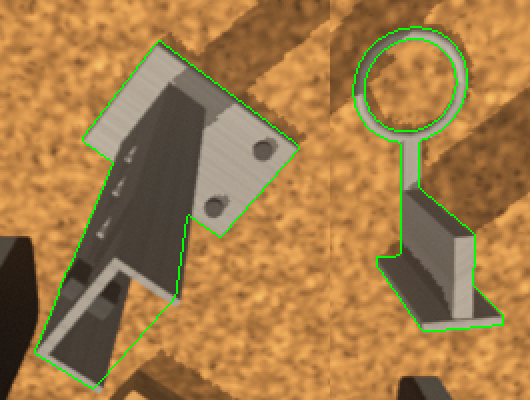

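```bash
sed -i 's/^UP=.*/UP=[box(0,4,-25,25,0,208),box(0,26,-25,-22,0,208),box(0,26,22,25,0,208),box(-20,90,-40,40,0,8),box(-6,0,-4.5,4.5,187,200)]/' fit.py
python3 - <<'E'
from fit import *
d=dict(np.load("w1.npz"));T=d["T"]
n="upright";sil=np.load(f"w1_{n}.npy")
hsv=cv2.cvtColor(d["img"],cv2.COLOR_RGB2HSV)
near=cv2.dilate(sil.astype(np.uint8),np.ones((7,7)))
for o in (sil.astype(np.float32),((hsv[...,1]<90)&(near>0)).astype(np.float32)):
    r=fit(d,T,"up",np.array([.61,.203,3.5]),o);print(r.x[:2].round(4),np.degrees(r.x[2]).round(2),r.fun)
# fin target
for yaw,p in((154.4,(.5013,.042)),):
    a=np.radians(yaw);f=np.array(p)+np.array([np.cos(a),np.sin(a)])*-.032;print("fin",f)
E
```

```text
[0.61   0.2036] 200.5 385.1875
[0.6092 0.2034] 200.87 341.375
fin [0.53015864 0.02817326]
```

Request:
{"method": "jog_arm", "body": {
  "plan": [
    [[0,0,0],[0,-0.094,0],0.085],
    [[0.022,0.01,-0.0095],[0,0,0],0.085],
    [[0.022,0.01,-0.0095],[0,0,0],0.085],
    [[0.022,0.01,-0.0095],[0,0,0],0.085],
    [[0.022,0.02,-0.0095],[0,0,0],0.085],
    [[0.022,0.02,-0.0095],[0,0,0],0.085],
    [[0.02,0.02,-0.009],[0,0,0],0.085],
    [[0,0.01,0],[0,0,0],0.085],
    [[0,0,0],[0,0,0],0.085]
  ]
}}

```text
clock: 6.87
eef_pos: [0.5272, 0.0244, 0.2484]
eef_rot: [[-0.427, 0.011, 0.904], [-0.904, -0.002, -0.427], [-0.003, -1.0, 0.011]]
wrist_force: [-0.3, -0.2, 0.2]
width: 0.0849
```

```bash
cat >> w.py <<'E'
def go(s,xy,yaw,z):
    """remaining move, tool axes (after the turn)"""
    R=s["eef_rot"];cur=np.degrees(np.arctan2(R[1,0],R[0,0]))
    dy=(yaw-cur+180)%360-180
    a=np.radians(yaw);X=np.array([np.cos(a),np.sin(a)]);Z=np.array([-X[1],X[0]])
    d=np.array(xy)-s["eef_pos"][:2]
    print("turn ry",round(-np.radians(dy),4),"after turn: tx",round(d@X,4),"ty",round(s["eef_pos"][2]-z,4),"tz",round(d@Z,4), "level rx,rz", (-R[2,2]).round(4),R[2,0].round(4))
E
python3 - <<'E'
from w import *
s,d,T=wshot("w2");show(s)
go(s,(.530,.028),-115.6,.128)
from fit import *
m=env.silhouettes("bracket","wrist")
print(len(m),m[0]["confidence"] if m else 0)
if m:
    o=m[0]["pixels"].astype(np.float32)
    r=fit(d,T,"br",np.array([.5013,.042,np.radians(154.4)]),o);print(r.x[:2].round(4),np.degrees(r.x[2]).round(2),r.fun)
    mm=mask(d,T,"br",r.x);im=d["img"][...,::-1].copy()
    cs,_=cv2.findContours((mm>.5).astype(np.uint8),cv2.RETR_LIST,cv2.CHAIN_APPROX_NONE);cv2.drawContours(im,cs,-1,(0,255,0),1);cv2.imwrite("pics/w2f.png",im)
E
```

```text
t 6.87 pos [0.5272 0.0244 0.2484] xyaw -115.25 tilt [-0.0029 -0.9999  0.0113] F [-0.3 -0.2  0.2] M [ 0.01  0.   -0.07] w 0.0849
turn ry 0.006 after turn: tx -0.0045 ty 0.1204 tz 0.001 level rx,rz -0.0113 -0.0029
0 0
```

View pics/w2.png

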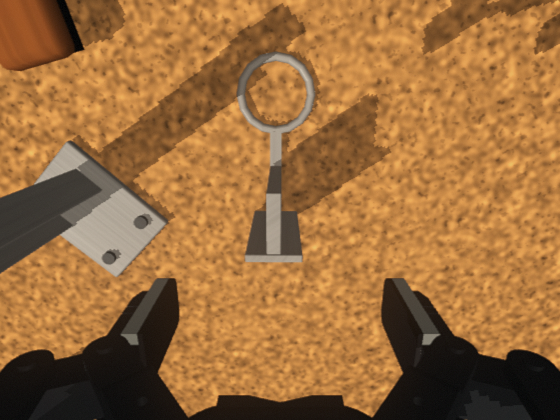

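Run:
```python
from fit import *
d=dict(np.load("w2.npz"));T=d["T"]
x=np.array([.5013,.042,np.radians(154.4)])
hsv=cv2.cvtColor(d["img"],cv2.COLOR_RGB2HSV)
m=mask(d,T,"br",x)
obs=((hsv[...,1]<75)&(d["img"].mean(2)>50)); near=cv2.dilate((m>0).astype(np.uint8),np.ones((15,15)))
o=(obs&(near>0)).astype(np.float32); o[250:]*=1
r=fit(d,T,"br",x,o);print(r.x[:2].round(4),np.degrees(r.x[2]).round(2),r.fun,o.sum())
im=d["img"][...,::-1].copy()
for xx,c in((x,(0,255,0)),(r.x,(255,0,0))):
    mm=mask(d,T,"br",xx)
    cs,_=cv2.findContours((mm>.5).astype(np.uint8),cv2.RETR_LIST,cv2.CHAIN_APPROX_NONE);cv2.drawContours(im,cs,-1,c,1)
cv2.imwrite("pics/w2f.png",im)
```

```text
[0.5009 0.0422] 154.39 782.4375 5009.0
```

View pics/w2f.png

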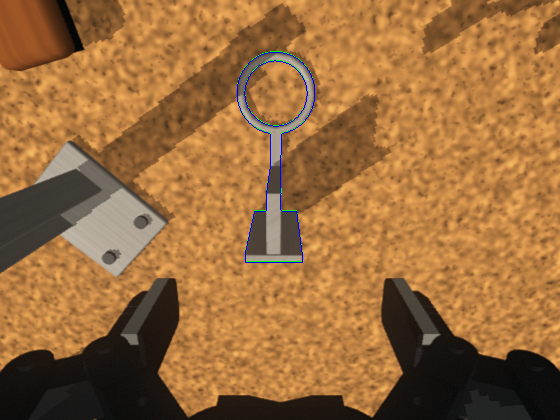

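Request:
{"method": "jog_arm", "body": {
  "plan": [
    [[-0.004,0,0.001],[-0.011,0.006,-0.003],0.085],
    [[-0.001,0.02,0],[0,0,0],0.085],
    [[0,0.02,0],[0,0,0],0.085],
    [[0,0.02,0],[0,0,0],0.085],
    [[0,0.02,0],[0,0,0],0.085],
    [[0,0.01,0],[0,0,0],0.085],
    [[0,0,0],[0,0,0],0.085]
  ]
}}

```text
clock: 7.55
eef_pos: [0.5453, 0.0376, 0.1659]
eef_rot: [[-0.427, 0.023, 0.904], [-0.904, 0.006, -0.427], [-0.015, -1.0, 0.018]]
wrist_force: [-0.5, 0.7, 0.1]
width: 0.0851
```

Run:
```python
from w import *
s=env.observe();show(s)
go(s,(.530,.0283),-115.6,.128)
```

```text
t 7.55 pos [0.5453 0.0376 0.1659] xyaw -115.25 tilt [-0.0149 -0.9997  0.0179] F [-0.5  0.7  0.1] M [ 0.    0.06 -0.02] w 0.0851
turn ry 0.0061 after turn: tx 0.015 ty 0.0379 tz -0.0098 level rx,rz -0.0179 -0.0149
```

Request:
{"method": "jog_arm", "body": {
  "plan": [
    [[0.008,0,-0.005],[-0.009,0.003,-0.008],0.085],
    [[0.007,0,-0.005],[-0.009,0.003,-0.007],0.085],
    [[0,0,0],[0,0,0],0.085],
    [[0,0,0],[0,0,0],0.085]
  ]
}}

```text
clock: 7.88
eef_pos: [0.531, 0.0291, 0.1688]
eef_rot: [[-0.431, 0.002, 0.902], [-0.902, 0.0, -0.431], [-0.001, -1.0, 0.002]]
wrist_force: [0.6, 0.4, 0.5]
width: 0.085
```

Run:
```python
from w import *
s=env.observe();show(s)
go(s,(.530,.0283),-115.6,.128)
```

```text
t 7.88 pos [0.531  0.0291 0.1688] xyaw -115.55 tilt [-0.0011 -1.      0.0016] F [0.6 0.4 0.5] M [ 0.02  0.02 -0.  ] w 0.085
turn ry 0.0008 after turn: tx 0.0011 ty 0.0408 tz -0.0006 level rx,rz -0.0016 -0.0011
```

Request:
{"method": "jog_arm", "body": {
  "plan": [
    [[0.002,0.006,-0.001],[-0.002,0,-0.002],0.085],
    [[0.002,0.006,-0.001],[-0.002,0,-0.002],0.085],
    [[0.001,0.006,-0.001],[-0.002,0,-0.002],0.085],
    [[0,0.002,0],[0,0,0],0.085],
    [[0,0,0],[0,0,0],0.085]
  ]
}}

```text
clock: 8.3
eef_pos: [0.5267, 0.0249, 0.1492]
eef_rot: [[-0.433, -0.002, 0.902], [-0.902, -0.003, -0.433], [0.004, -1.0, -0.001]]
wrist_force: [0.6, 0.2, 0.1]
width: 0.085
```

Run:
```python
from w import *
s=env.observe();show(s)
go(s,(.530,.0283),-115.6,.128)
```

```text
t 8.3 pos [0.5267 0.0249 0.1492] xyaw -115.63 tilt [ 3.7e-03 -1.0e+00 -8.0e-04] F [0.6 0.2 0.1] M [-0.    0.04  0.01] w 0.085
turn ry -0.0005 after turn: tx -0.0045 ty 0.0212 tz 0.0015 level rx,rz 0.0008 0.0037
```

Request:
{"method": "jog_arm", "body": {
  "plan": [
    [[-0.0045,0,0.0015],[0,0,0.004],0.085],
    [[0,0.006,0],[0,0,0],0.085],
    [[0,0.006,0],[0,0,0],0.085],
    [[0,0.006,0],[0,0,0],0.085],
    [[0,0.003,0],[0,0,0],0.085],
    [[0,0,0],[0,0,0],0.085]
  ]
}}

```text
clock: 8.8
eef_pos: [0.5304, 0.0291, 0.1253]
eef_rot: [[-0.432, -0.001, 0.902], [-0.902, 0.001, -0.432], [-0.001, -1.0, -0.002]]
wrist_force: [-0.3, -0.5, 0.1]
width: 0.085
```

Run:
```python
from w import *
s,d,T=wshot("w3");show(s)
go(s,(.530,.0283),-115.6,.128)
```

```text
t 8.8 pos [0.5304 0.0291 0.1253] xyaw -115.6 tilt [-8.0e-04 -1.0e+00 -1.6e-03] F [-0.3 -0.5  0.1] M [-0.01  0.05 -0.02] w 0.085
turn ry 0.0001 after turn: tx 0.0009 ty -0.0027 tz 0.0 level rx,rz 0.0016 -0.0008
```

View pics/w3.png

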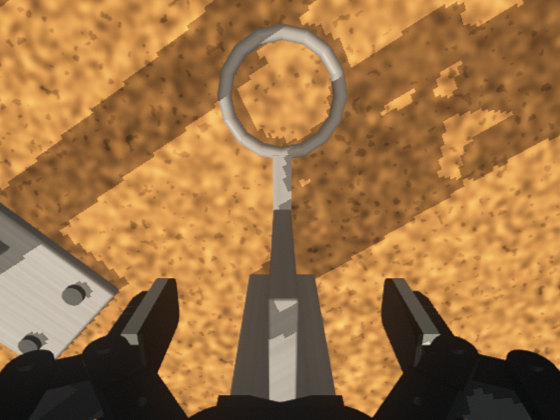

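Request:
{"method": "jog_arm", "body": {
  "plan": [
    [[0.0008,-0.003,0],[0,0,0],0.085],
    [[0,0,0],[0,0,0],0.05],
    [[0,0,0],[0,0,0],0.03],
    [[0,0,0],[0,0,0],0.005],
    [[0,0,0],[0,0,0],0.0],
    [[0,0,0],[0,0,0],0.0],
    [[0,0,0],[0,0,0],0.0],
    [[0,0,0],[0,0,0],0.0],
    [[0,0,0],[0,0,0],0.0],
    [[0,0,0],[0,0,0],0.0]
  ]
}}

```text
clock: 9.68
eef_pos: [0.5306, 0.0281, 0.1299]
eef_rot: [[-0.432, 0.001, 0.902], [-0.902, 0.001, -0.432], [-0.002, -1.0, 0.0]]
wrist_force: [-0.2, -0.7, 1.1]
width: 0.0093
```

Run:
```python
from w import *
s,d,T=wshot("w4");show(s)
```

```text
t 9.68 pos [0.5306 0.0281 0.1299] xyaw -115.61 tilt [-1.6e-03 -1.0e+00  3.0e-04] F [-0.2 -0.7  1.1] M [-0.04  0.02 -0.  ] w 0.0093
```

View pics/w4.png

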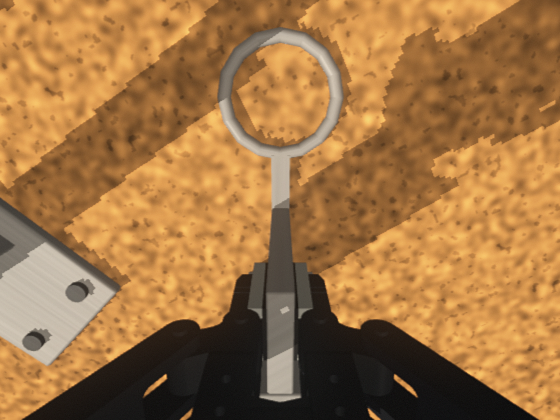

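Request:
{"method": "jog_arm", "body": {
  "plan": [
    [[0,-0.006,0],[0,0,0],0.0],
    [[0,-0.01,0],[0,0,0],0.0],
    [[0,-0.015,0],[0,0,0],0.0],
    [[0,-0.015,0],[0,0,0],0.0],
    [[0,-0.015,0],[0,0,0],0.0],
    [[0,-0.015,0],[0,0,0],0.0],
    [[0,-0.015,0],[0,0,0],0.0],
    [[0,-0.015,0],[0,0,0],0.0],
    [[0,0,0],[0,0,0],0.0],
    [[0,0,0],[0,0,0],0.0]
  ]
}}

```text
clock: 10.57
eef_pos: [0.5261, 0.0278, 0.2415]
eef_rot: [[-0.432, -0.009, 0.902], [-0.902, 0.001, -0.432], [0.003, -1.0, -0.009]]
wrist_force: [-0.8, -0.6, -3.8]
width: 0.0094
```

Run:
```python
from w import *
s,d,T=wshot("w5");show(s)
go(s,(.72,.12),-115.6,.24)
```

```text
t 10.57 pos [0.5261 0.0278 0.2415] xyaw -115.57 tilt [ 0.0032 -1.     -0.0087] F [-0.8 -0.6 -3.8] M [-0.03  0.01 -0.02] w 0.0094
turn ry 0.0006 after turn: tx -0.1669 ty 0.0015 tz 0.135 level rx,rz 0.0087 0.0032
```

View pics/w5.png

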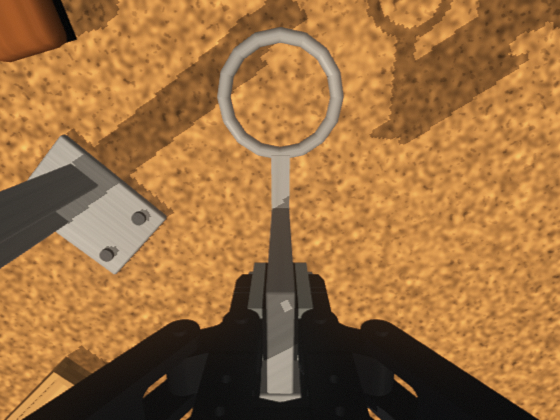

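Request:
{"method": "jog_arm", "body": {
  "plan": [
    [[-0.015,0,0.012],[0.004,0,0.001],0.0],
    [[-0.015,0,0.012],[0.004,0,0.001],0.0],
    [[-0.015,0,0.012],[0,0,0],0.0],
    [[-0.015,0,0.012],[0,0,0],0.0],
    [[-0.015,0,0.012],[0,0,0],0.0],
    [[-0.015,0,0.012],[0,0,0],0.0],
    [[-0.015,0,0.012],[0,0,0],0.0],
    [[-0.015,0,0.012],[0,0,0],0.0],
    [[-0.015,0,0.012],[0,0,0],0.0],
    [[-0.015,0,0.013],[0,0,0],0.0],
    [[-0.015,0,0.013],[0,0,0],0.0],
    [[0,0,0],[0,0,0],0.0]
  ]
}}

```text
clock: 11.62
eef_pos: [0.7169, 0.12, 0.2172]
eef_rot: [[-0.433, -0.033, 0.901], [-0.901, -0.007, -0.433], [0.02, -0.999, -0.027]]
wrist_force: [1.1, 0.5, -4.3]
width: 0.0098
```

Request:
{"method": "jog_arm", "body": {
  "plan": [
    [[0,0,0],[0,-0.08,0],0.0],
    [[0,0,0],[0,-0.08,0],0.0],
    [[0,0,0],[0,-0.08,0],0.0],
    [[0,0,0],[0,-0.08,0],0.0],
    [[0,0,0],[0,-0.08,0],0.0],
    [[0,0,0],[0,-0.08,0],0.0],
    [[0,0,0],[0,-0.08,0],0.0],
    [[0,0,0],[0,-0.08,0],0.0],
    [[0,0,0],[0,-0.08,0],0.0],
    [[0,0,0],[0,-0.08,0],0.0],
    [[0,0,0],[0,0,0],0.0],
    [[0,0,0],[0,0,0],0.0]
  ]
}}

```text
clock: 12.62
eef_pos: [0.7057, 0.1176, 0.191]
eef_rot: [[0.382, -0.071, 0.921], [-0.924, -0.015, 0.382], [-0.014, -0.997, -0.071]]
wrist_force: [-0.9, -0.4, -4.1]
width: 0.0095
```

Run:
```python
from w import *
s,d,T=wshot("w6");show(s);print(s["qpos"].round(1))
go(s,(.6776,.2292),-69.3,.234)
```

```text
t 12.62 pos [0.7057 0.1176 0.191 ] xyaw -67.53 tilt [-0.0137 -0.9974 -0.0714] F [-0.9 -0.4 -4.1] M [ 0.06 -0.15  0.02] w 0.0095
[  2.9  43.9 -24.   82.   18.3  62.2 -92.4]
turn ry 0.031 after turn: tx -0.1143 ty -0.043 tz 0.0132 level rx,rz 0.0714 -0.0137
```

View pics/w6.png

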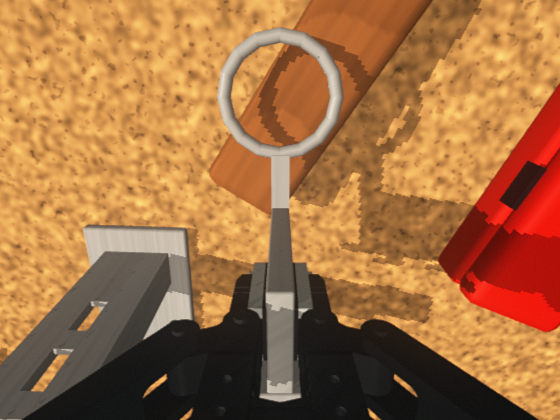

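Request:
{"method": "jog_arm", "body": {
  "plan": [
    [[0,-0.012,0.003],[0.02,0.008,-0.004],0.0],
    [[0,-0.012,0.003],[0.02,0.008,-0.004],0.0],
    [[0,-0.012,0.003],[0.02,0.008,-0.003],0.0],
    [[0,-0.012,0.003],[0.012,0.007,-0.002],0.0],
    [[0,0,0],[0,0,0],0.0],
    [[0,0,0],[0,0,0],0.0]
  ]
}}

```text
clock: 13.17
eef_pos: [0.72, 0.1233, 0.2445]
eef_rot: [[0.346, 0.009, 0.938], [-0.938, 0.001, 0.346], [0.003, -1.0, 0.009]]
wrist_force: [0.4, -0.0, -4.1]
width: 0.0093
```

Run:
```python
from w import *
s,d,T=wshot("w7");show(s)
go(s,(.6776,.2292),-69.3,.234)
from fit import *
m=env.silhouettes("upright","wrist")
if m:
    print(m[0]["confidence"],m[0]["rect"])
    np.save("w7_up.npy",m[0]["pixels"])
```

```text
t 13.17 pos [0.72   0.1233 0.2445] xyaw -69.73 tilt [ 0.0028 -1.      0.0091] F [ 0.4 -0.  -4.1] M [-0.04  0.06  0.04] w 0.0093
turn ry -0.0076 after turn: tx -0.114 ty 0.0105 tz -0.0023 level rx,rz -0.0091 0.0028
0.65 [5.0, 239.8, 208.2, 417.4]
```

View pics/w7.png

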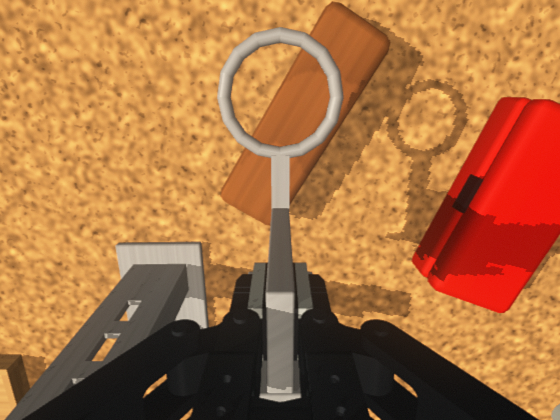

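```bash
cat > ov.py <<'E'
from fit import *
def lines(d,T,im,x,c=(0,255,0),sc=2):
    def pl(pts,closed=True):
        uv=proj(d,T,tr(x[:2],x[2],np.array(pts)/1000.))
        cv2.polylines(im,[np.round((uv+.5)*sc*8).astype(np.int32)],closed,c,1,cv2.LINE_AA,3)
    pl([(-20,-40,8),(-20,40,8),(90,40,8),(90,-40,8)])
    pl([(0,-25,208),(0,25,208),(0,25,8),(0,-25,8)])
    for a in(70,110,150): pl([(0,-5.5,a),(0,5.5,a),(0,5.5,a+26),(0,-5.5,a+26)])
    pl([(-6,-4.5,187),(-6,4.5,187),(-6,4.5,200),(-6,-4.5,200)])
E
python3 - <<'E'
from ov import *
d=dict(np.load("w7.npz"));T=d["T"]
im=cv2.resize(d["img"][...,::-1],None,fx=3,fy=3,interpolation=cv2.INTER_NEAREST)
lines(d,T,im,[.6096,.2035,np.radians(200.7)],sc=3)
cv2.imwrite("pics/w7o.png",im[690:1260,0:680])
E
```

```text
(no output)
```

View pics/w7o.png

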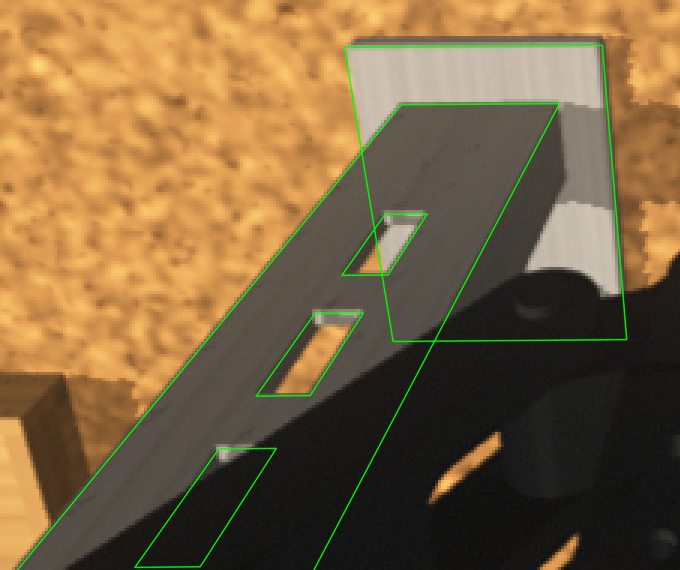

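Request:
{"method": "jog_arm", "body": {
  "plan": [
    [[-0.011,0.001,0],[-0.004,-0.004,0.001],0.0],
    [[-0.011,0.001,0],[-0.004,-0.003,0.001],0.0],
    [[-0.011,0.001,0],[0,0,0],0.0],
    [[-0.011,0.001,0],[0,0,0],0.0],
    [[-0.011,0.001,0],[0,0,0],0.0],
    [[-0.011,0.001,0],[0,0,0],0.0],
    [[-0.011,0,0],[0,0,0],0.0],
    [[-0.011,0,0],[0,0,0],0.0],
    [[-0.011,0,0],[0,0,0],0.0],
    [[-0.011,0,0],[0,0,0],0.0],
    [[0,0,0],[0,0,0],0.0],
    [[0,0,0],[0,0,0],0.0]
  ]
}}

```text
clock: 14.27
eef_pos: [0.6733, 0.2415, 0.2336]
eef_rot: [[0.359, -0.007, 0.933], [-0.933, 0.0, 0.359], [-0.003, -1.0, -0.007]]
wrist_force: [0.5, -1.2, -3.0]
width: 0.0092
```

Run:
```python
from w import *
s,d,T=wshot("w8");show(s)
go(s,(.6776,.2292),-69.3,.234)
```

```text
t 14.27 pos [0.6733 0.2415 0.2336] xyaw -68.95 tilt [-0.0031 -1.     -0.0067] F [ 0.5 -1.2 -3. ] M [-0.1  -0.03  0.04] w 0.0092
turn ry 0.0062 after turn: tx 0.013 ty -0.0004 tz -0.0003 level rx,rz 0.0067 -0.0031
```

View pics/w8.png

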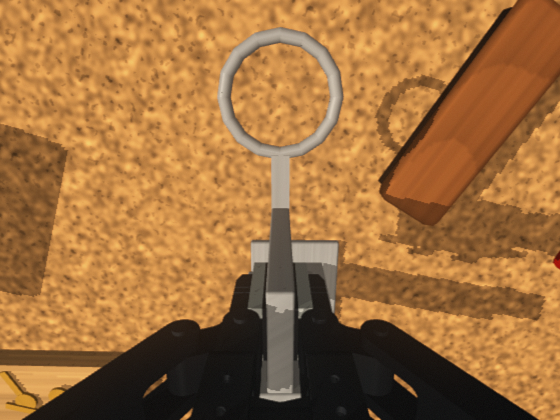

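Request:
{"method": "jog_arm", "body": {
  "plan": [
    [[0.007,-0.0005,0],[0.006,0.006,-0.003],0.0],
    [[0.006,0,0],[0,0,0],0.0],
    [[0,0,0],[0,0,0],0.0],
    [[0,0,0],[0,0,0],0.0]
  ]
}}

```text
clock: 14.65
eef_pos: [0.6798, 0.2249, 0.2344]
eef_rot: [[0.349, 0.001, 0.937], [-0.937, -0.002, 0.349], [0.002, -1.0, 0.0]]
wrist_force: [-0.2, 0.7, -3.4]
width: 0.0092
```

Run:
```python
from w import *
s,d,T=wshot("w9");show(s)
go(s,(.6402,.2151),-69.3,.234)
# bracket pose in tool: fit with silhouettes
m=env.mark_of("ring","wrist");print(m[:1])
d2=env.capture("scene");cv2.imwrite("pics/s9.png",cv2.resize(d2["img"][130:290,260:460,::-1],None,fx=3.7,fy=3.7,interpolation=cv2.INTER_CUBIC))
```

```text
t 14.65 pos [0.6798 0.2249 0.2344] xyaw -69.55 tilt [ 2.1e-03 -1.0e+00  4.0e-04] F [-0.2  0.7 -3.4] M [ 0.05  0.01 -0.03] w 0.0092
turn ry -0.0044 after turn: tx -0.0049 ty 0.0004 tz -0.0405 level rx,rz -0.0004 0.0021
[]
```

View pics/s9.png

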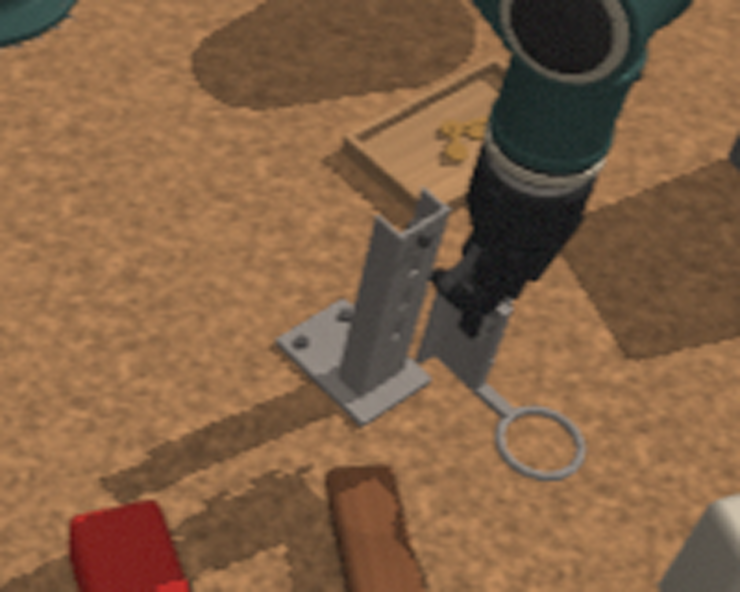

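Request:
{"method": "jog_arm", "body": {
  "plan": [
    [[-0.0042,0,-0.005],[0,-0.004,0.002],0.0],
    [[0,0,-0.006],[0,0,0],0.0],
    [[0,0,-0.006],[0,0,0],0.0],
    [[0,0,0],[0,0,0],0.0],
    [[0,0,0],[0,0,0],0.0]
  ]
}}

```text
clock: 15.22
eef_pos: [0.6593, 0.2242, 0.2341]
eef_rot: [[0.356, -0.001, 0.935], [-0.935, 0.001, 0.356], [-0.001, -1.0, -0.001]]
wrist_force: [0.8, 0.7, -4.4]
width: 0.0088
```

Run:
```python
from w import *
s=env.observe();show(s)
go(s,(.6402,.2151),-69.3,.234)
```

```text
t 15.22 pos [0.6593 0.2242 0.2341] xyaw -69.17 tilt [-1.4e-03 -1.0e+00 -6.0e-04] F [ 0.8  0.7 -4.4] M [-0.01  0.01  0.04] w 0.0088
turn ry 0.0022 after turn: tx 0.0017 ty 0.0001 tz -0.0211 level rx,rz 0.0006 -0.0014
```

Request:
{"method": "jog_arm", "body": {
  "plan": [
    [[0.0015,0,-0.003],[0,0.002,-0.001],0.0],
    [[0,0,-0.003],[0,0,0],0.0],
    [[0,0,0],[0,0,0],0.0],
    [[0,0,0],[0,0,0],0.0]
  ]
}}

```text
clock: 15.55
eef_pos: [0.6536, 0.2204, 0.2345]
eef_rot: [[0.354, -0.0, 0.935], [-0.935, 0.0, 0.354], [-0.0, -1.0, -0.0]]
wrist_force: [0.2, 0.7, -3.8]
width: 0.0094
```

Run:
```python
from w import *
s=env.observe();show(s)
go(s,(.6402,.2151),-69.3,.234)
```

```text
t 15.55 pos [0.6536 0.2204 0.2345] xyaw -69.29 tilt [-1.e-04 -1.e+00 -0.e+00] F [ 0.2  0.7 -3.8] M [ 0.   -0.01  0.04] w 0.0094
turn ry 0.0002 after turn: tx 0.0002 ty 0.0005 tz -0.0144 level rx,rz 0.0 -0.0001
```

Request:
{"method": "jog_arm", "body": {
  "plan": [
    [[0,0,-0.004],[0,0,0],0.0],
    [[0,0,-0.004],[0,0,0],0.0],
    [[0,0,-0.003],[0,0,0],0.0],
    [[0,0,0],[0,0,0],0.0],
    [[0,0,0],[0,0,0],0.0]
  ]
}}

```text
clock: 15.97
eef_pos: [0.6441, 0.2167, 0.235]
eef_rot: [[0.353, 0.005, 0.935], [-0.935, 0.003, 0.353], [-0.001, -1.0, 0.006]]
wrist_force: [2.6, 0.3, -5.7]
width: 0.0094
```

Run:
```python
from w import *
s=env.observe();show(s)
go(s,(.6402,.2151),-69.3,.234)
```

```text
t 15.97 pos [0.6441 0.2167 0.235 ] xyaw -69.3 tilt [-7.0e-04 -1.0e+00  5.7e-03] F [ 2.6  0.3 -5.7] M [ 0.24 -0.57 -0.02] w 0.0094
turn ry -0.0 after turn: tx 0.0001 ty 0.001 tz -0.0042 level rx,rz -0.0057 -0.0007
```

Request:
{"method": "jog_arm", "body": {
  "plan": [
    [[0,0.0005,-0.003],[-0.004,0,0],0.0],
    [[0,0,-0.003],[0,0,0],0.0],
    [[0,0,-0.002],[0,0,0],0.0],
    [[0,0,0],[0,0,0],0.0]
  ]
}}

```text
clock: 16.3
eef_pos: [0.6409, 0.2154, 0.2359]
eef_rot: [[0.354, 0.015, 0.935], [-0.935, 0.008, 0.354], [-0.002, -1.0, 0.017]]
wrist_force: [3.6, 1.8, -6.0]
width: 0.0095
```

Run:
```python
from w import *
s=env.observe();show(s)
go(s,(.6402,.2151),-69.3,.234)
```

```text
t 16.3 pos [0.6409 0.2154 0.2359] xyaw -69.29 tilt [-0.002  -0.9999  0.0165] F [ 3.6  1.8 -6. ] M [ 0.34 -0.8   0.01] w 0.0095
turn ry 0.0002 after turn: tx 0.0001 ty 0.0019 tz -0.0008 level rx,rz -0.0165 -0.002
```

Request:
{"method": "jog_arm", "body": {
  "plan": [
    [[0,0.001,-0.002],[-0.012,0,-0.002],0.0],
    [[0,0.001,-0.002],[-0.01,0,0],0.0],
    [[0,0,-0.002],[-0.006,0,0],0.0],
    [[0,0,-0.002],[-0.004,0,0],0.0]
  ]
}}

```text
clock: 16.63
eef_pos: [0.6405, 0.2153, 0.2366]
eef_rot: [[0.354, 0.006, 0.935], [-0.935, 0.004, 0.354], [-0.002, -1.0, 0.007]]
wrist_force: [9.3, 3.5, -8.5]
width: 0.009
```

Run:
```python
from w import *
s=env.observe();show(s)
go(s,(.6402,.2151),-69.3,.234)
```

```text
t 16.63 pos [0.6405 0.2153 0.2366] xyaw -69.27 tilt [-0.002  -1.      0.0073] F [ 9.3  3.5 -8.5] M [ 0.73 -1.84  0.07] w 0.009
turn ry 0.0005 after turn: tx 0.0 ty 0.0026 tz -0.0004 level rx,rz -0.0073 -0.002
```

Request:
{"method": "jog_arm", "body": {
  "plan": [
    [[0,0.004,-0.001],[-0.006,0,-0.002],0.0],
    [[0,0.004,-0.001],[-0.003,0,0],0.0],
    [[0,0.004,-0.001],[-0.002,0,0],0.0],
    [[0,0.003,-0.001],[0,0,0],0.0]
  ]
}}

```text
clock: 16.97
eef_pos: [0.6407, 0.2155, 0.2254]
eef_rot: [[0.353, 0.009, 0.935], [-0.935, 0.004, 0.353], [-0.001, -1.0, 0.009]]
wrist_force: [3.8, 1.0, -1.3]
width: 0.0095
```

Run:
```python
from w import *
s=env.observe();show(s)
go(s,(.6402,.2151),-69.3,.2199)
```

```text
t 16.97 pos [0.6407 0.2155 0.2254] xyaw -69.3 tilt [-6.0e-04 -1.0e+00  9.3e-03] F [ 3.8  1.  -1.3] M [ 0.31 -0.75  0.04] w 0.0095
turn ry -0.0 after turn: tx 0.0002 ty 0.0055 tz -0.0006 level rx,rz -0.0093 -0.0006
```

Request:
{"method": "jog_arm", "body": {
  "plan": [
    [[0,0.003,-0.001],[-0.006,0,0],0.0],
    [[0,0.003,-0.001],[-0.003,0,0],0.0],
    [[0,0.003,-0.001],[-0.003,0,0],0.0],
    [[0,0.003,-0.001],[-0.002,0,0],0.0]
  ]
}}

```text
clock: 17.3
eef_pos: [0.6406, 0.2156, 0.2197]
eef_rot: [[0.353, 0.007, 0.935], [-0.935, 0.002, 0.353], [0.0, -1.0, 0.007]]
wrist_force: [1.0, -1.2, 16.9]
width: 0.0094
```

Run:
```python
from w import *
s=env.observe();show(s)
go(s,(.6402,.2151),-69.3,.2199)
```

```text
t 17.3 pos [0.6406 0.2156 0.2197] xyaw -69.3 tilt [ 4.e-04 -1.e+00  7.e-03] F [ 1.  -1.2 16.9] M [-0.45  0.61  0.05] w 0.0094
turn ry -0.0 after turn: tx 0.0003 ty -0.0002 tz -0.0005 level rx,rz -0.007 0.0004
```

Request:
{"method": "jog_arm", "body": {
  "plan": [
    [[0,0.003,0],[-0.006,0,0],0.0],
    [[0,0.004,0],[-0.003,0,0],0.0],
    [[0,0.004,0],[0,0,0],0.0]
  ]
}}

```text
clock: 17.55
eef_pos: [0.6416, 0.2164, 0.219]
eef_rot: [[0.353, 0.004, 0.936], [-0.936, -0.002, 0.353], [0.003, -1.0, 0.003]]
wrist_force: [-2.8, -1.9, 13.4]
width: 0.0094
```

Run:
```python
from w import *
s,d,T=wshot("w10");show(s)
go(s,(.6402,.2151),-69.3,.2199)
d2=env.capture("scene");cv2.imwrite("pics/s10.png",cv2.resize(d2["img"][150:290,300:460,::-1],None,fx=4.2,fy=4.2,interpolation=cv2.INTER_CUBIC))
print(env.mark_of("catch","scene")[:1])
```

```text
t 17.55 pos [0.6416 0.2164 0.219 ] xyaw -69.32 tilt [ 0.0033 -1.      0.0029] F [-2.8 -1.9 13.4] M [-0.39  0.99  0.07] w 0.0094
turn ry -0.0004 after turn: tx 0.0007 ty -0.0009 tz -0.0018 level rx,rz -0.0029 0.0033Traceback (most recent call last):
  File "<stdin>", line 5, in <module>
ValueError: it knows: bracket, brush, glasses_box, grip_fin, key_tray, polish_tin, pot, pot_shoulder, ring, saucer, seat, top_claw, top_slot, upright, wedge
```

View pics/s10.png

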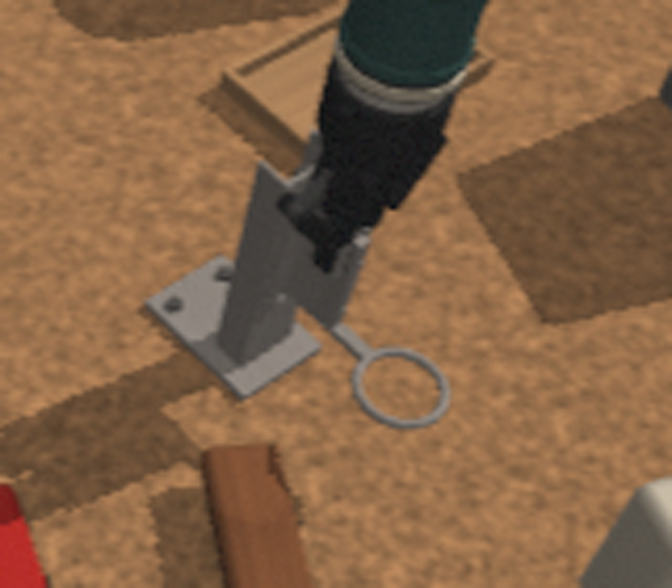

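Request:
{"method": "jog_arm", "body": {
  "plan": [
    [[0,0.002,-0.002],[-0.002,0,0.002],0.0],
    [[0,0.002,-0.002],[0,0,0],0.0],
    [[0,0,0],[0,0,0],0.02],
    [[0,0,0],[0,0,0],0.05],
    [[0,0,0],[0,0,0],0.085],
    [[0,0,0],[0,0,0],0.085],
    [[0,0,0],[0,0,0],0.085],
    [[0,0,0],[0,0,0],0.085]
  ]
}}

```text
clock: 18.32
eef_pos: [0.6363, 0.2146, 0.2181]
eef_rot: [[0.354, 0.001, 0.935], [-0.935, -0.003, 0.354], [0.003, -1.0, -0.0]]
wrist_force: [-0.4, 0.9, 0.7]
width: 0.079
```

Run:
```python
from w import *
s=env.observe();show(s)
```

```text
t 18.32 pos [0.6363 0.2146 0.2181] xyaw -69.29 tilt [ 3.1e-03 -1.0e+00 -4.0e-04] F [-0.4  0.9  0.7] M [0.03 0.06 0.04] w 0.079
```

Request:
{"method": "jog_arm", "body": {
  "plan": [
    [[0,-0.006,0],[0,0,0],0.085],
    [[0,-0.01,0],[0,0,0],0.085],
    [[0,-0.012,0],[0,0,0],0.085],
    [[0,-0.012,0],[0,0,0],0.085],
    [[0,-0.012,0.004],[0,0,0],0.085],
    [[0,-0.012,0.01],[0,0,0],0.085],
    [[0,-0.012,0.012],[0,0,0],0.085],
    [[0,-0.012,0.012],[0,0,0],0.085],
    [[0,-0.012,0.012],[0,0,0],0.085],
    [[0,-0.012,0.012],[0,0,0],0.085],
    [[0,0,0],[0,0,0],0.085],
    [[0,0,0],[0,0,0],0.085]
  ]
}}

```text
clock: 19.32
eef_pos: [0.6962, 0.2382, 0.3501]
eef_rot: [[0.354, 0.009, 0.935], [-0.935, 0.001, 0.354], [0.002, -1.0, 0.008]]
wrist_force: [-0.3, -0.6, -1.0]
width: 0.085
```

Run:
```python
from w import *
s,d,T=wshot("w11");show(s)
d2=env.capture("scene");cv2.imwrite("pics/s11.png",cv2.resize(d2["img"][150:290,300:460,::-1],None,fx=4.2,fy=4.2,interpolation=cv2.INTER_CUBIC))
```

```text
t 19.32 pos [0.6962 0.2382 0.3501] xyaw -69.28 tilt [ 0.0024 -1.      0.0083] F [-0.3 -0.6 -1. ] M [0.02 0.   0.02] w 0.085
```

View pics/w11.png

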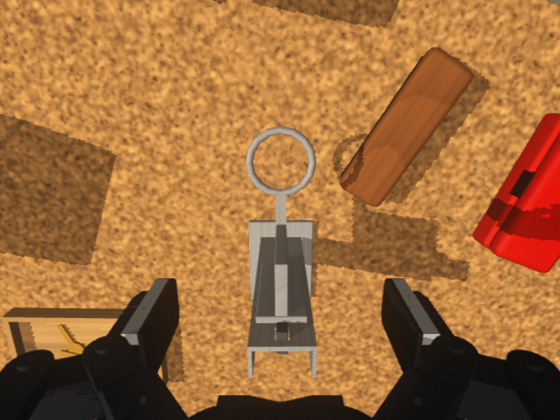

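View pics/s11.png

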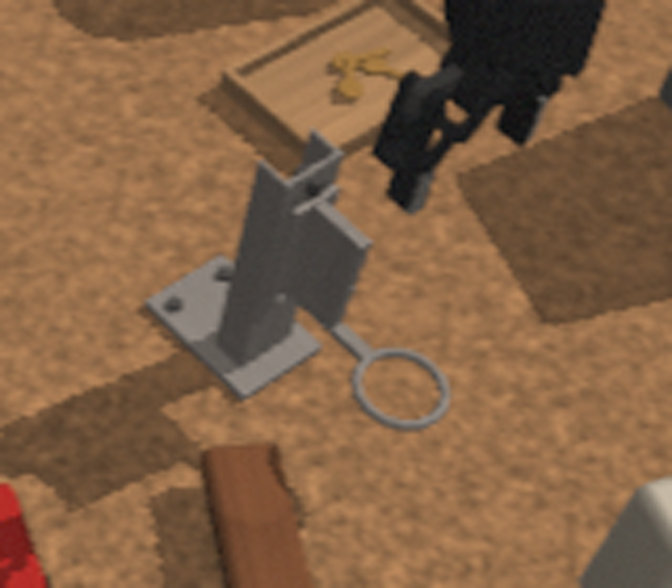

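Run:
```python
from ov import *
d=dict(np.load("w11.npz"));T=d["T"]
im=cv2.resize(d["img"][...,::-1],None,fx=6,fy=6,interpolation=cv2.INTER_CUBIC)
x=[.6096,.2035,np.radians(200.7)]
lines(d,T,im,x,sc=6)
def pl(pts,c):
    uv=proj(d,T,tr(x[:2],x[2],np.array(pts)/1000.)); cv2.polylines(im,[np.round((uv+.5)*48).astype(np.int32)],True,c,1,cv2.LINE_AA,3)
z=185
pl([(-6,-20,z),(-6,20,z),(0,20,z),(0,-20,z)],(255,0,0));pl([(-50,-5,z),(-50,5,z),(-6,5,z),(-6,-5,z)],(255,0,0))
for r in(25.5,33):pl([(-110+r*np.cos(t),r*np.sin(t),93.5) for t in np.linspace(0,6.28,60)],(255,0,0))
cv2.imwrite("pics/w11o.png",im[1780:2280,1400:2000])
cv2.imwrite("pics/w11r.png",im[720:1220,1400:2000])
# ring centre measured: segment low-saturation ring pixels
hsv=cv2.cvtColor(d["img"],cv2.COLOR_RGB2HSV);m=(hsv[...,1]<75).astype(np.uint8);m[:120]=0;m[192:]=0;m[:,:240]=0;m[:,325:]=0
c,(cx2)=cv2.findContours(m,cv2.RETR_EXTERNAL,cv2.CHAIN_APPROX_NONE)[0],0
k=max(c,key=cv2.contourArea);print(cv2.minEnclosingCircle(k))
uv=cv2.minEnclosingCircle(k)[0];print(atz(d,T,uv,.0935), proj(d,T,tr(x[:2],x[2],np.array([[-.11,0,.0935]]))))
print("ring model",tr(x[:2],x[2],np.array([[-.11,0,.097]])))
```

```text
((280.2198181152344, 161.0312042236328), 34.835960388183594)
[0.71420717 0.24400411 0.0935    ] [[281.2071099  163.36375553]]
ring model [[0.71249884 0.24238223 0.097     ]]
```

View pics/w11o.png

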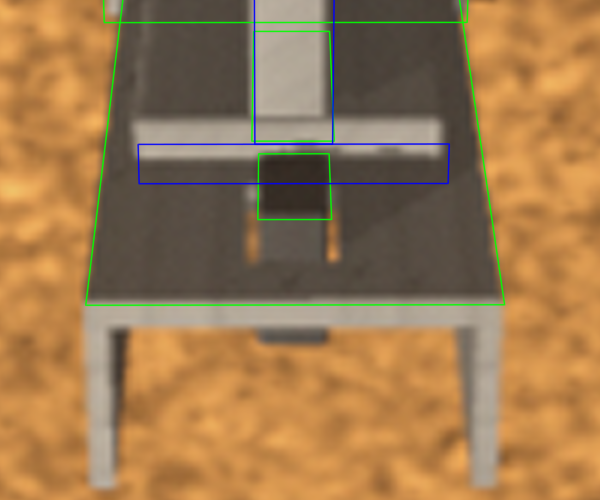

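View pics/w11r.png

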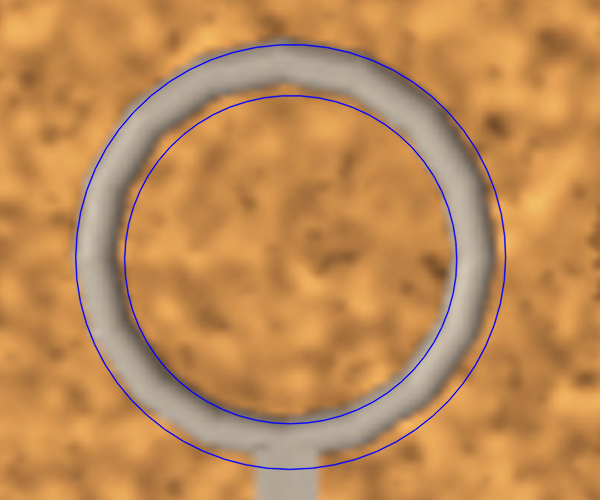

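Run:
```python
from ov import *
d=dict(np.load("w11.npz"));T=d["T"];P=cloud(d,T)
a=np.radians(200.7);X=np.array([np.cos(a),np.sin(a)]);Y=np.array([-X[1],X[0]])
Q=P-np.array([.6096,.2035,0]);U=np.stack([Q[...,:2]@X,Q[...,:2]@Y,P[...,2]],-1)*1000
def st(u0,u1,v0,v1,f):
    q=U[v0:v1,u0:u1].reshape(-1,3);q=q[f(q)];print(len(q),np.median(q,0).round(1),np.percentile(q,5,axis=0).round(1),np.percentile(q,95,axis=0).round(1))
st(240,325,120,200,lambda q:(q[:,2]>60)&(q[:,2]<140)&(q[:,0]<-72))
st(270,292,255,315,lambda q:(q[:,2]>175)&(abs(q[:,1])<4))   # fin top
st(250,315,312,330,lambda q:(q[:,2]>178)&(abs(q[:,1])>7)&(abs(q[:,1])<18)&(q[:,2]<192)) # plate top
st(250,315,340,350,lambda q:(q[:,2]>200))
st(272,290,312,340,lambda q:(abs(q[:,1])<3))
for v in range(256,350,4): print(v,U[v,281].round(1),U[v,268].round(1))
```

```text
1534 [-111.8   -1.1   93.1] [-140.3  -29.9   90.8] [-81.1  28.1  95. ]
596 [-3.52e+01  1.00e-01  1.84e+02] [-53.1  -3.6 180.1] [-13.6   3.8 185.1]
512 [ -5.5   7.2 184.4] [ -9.6 -16.8 179.7] [ -0.2  17.1 188.1]
650 [ -0.5   0.  206.4] [ -1.4 -21.  201.3] [  1.8  21.1 208.7]
223 [-6.600e+00  1.000e-01  1.929e+02] [-12.2  -2.9 184.1] [ -1.4   2.5 200.7]
256 [-52.7  -0.6 168.9] [ -0.9 -14.   63.1]
260 [-52.6  -0.6 175.5] [ -0.5 -13.8  71.9]
264 [-54.   -0.7 184.7] [ -6.3 -13.1  92.4]
268 [-50.1  -0.6 183.5] [ -7.1 -12.9 102.5]
272 [-46.2  -0.6 182.5] [ -7.5 -12.6 111.2]
276 [-43.2  -0.6 183.1] [ -7.6 -12.4 119.2]
280 [-39.7  -0.6 182.8] [ -7.8 -12.2 127.1]
284 [-37.5  -0.6 184.9] [ -8.3 -11.9 135.1]
288 [-34.5  -0.6 185.4] [ -8.7 -11.7 142.5]
292 [-29.7  -0.6 183.2] [ -8.1 -11.6 148.1]
296 [-27.   -0.6 184.4] [ -8.9 -11.4 155.7]
300 [-23.4  -0.6 184.3] [ -8.6 -11.2 161.3]
304 [-20.5  -0.6 185.1] [ -8.2 -11.1 166.5]
308 [-16.3  -0.6 184.2] [ -8.8 -10.9 173. ]
312 [-13.5  -0.6 185.3] [ -8.7 -10.7 178.2]
316 [ -9.   -0.5 184. ] [ -8.9 -10.6 183.8]
320 [ -5.7  -0.5 184.5] [ -5.5 -10.6 184.1]
324 [ -6.2  -0.6 190.1] [ -0.5 -10.7 182.3]
328 [ -6.6  -0.6 195.4] [ -0.4 -10.6 187.1]
332 [ -6.8  -0.6 200.3] [ -0.2 -10.4 191.7]
336 [ -2.7  -0.6 199.5] [ -0.2 -10.3 196.3]
340 [ -1.4  -0.7 202.3] [ -0.7 -10.2 201.4]
344 [ -0.3  -0.7 205.3] [ -0.5 -10.1 205.5]
348 [  1.1  -0.7 207.8] [  1.2 -10.  207.6]
```

Request:
{"method": "jog_arm", "body": {
  "plan": [
    [[0.02,0,-0.01],[0,0,0],0.085],
    [[0.024,0,-0.0125],[0,0,0],0.085],
    [[0.024,0,-0.0125],[0,0,0],0.085],
    [[0.024,0,-0.0125],[0,0,0],0.085],
    [[0.024,0,-0.0125],[0,0,0],0.085],
    [[0.024,0,-0.0125],[0,0,0],0.085],
    [[0.024,0,-0.0125],[0,0,0],0.085],
    [[0.024,0,-0.0125],[0,0,0],0.085],
    [[0.024,0,-0.0125],[0,0,0],0.085],
    [[0.024,0,-0.0125],[0,0,0],0.085],
    [[0.024,0,-0.0125],[0,0,0],0.085],
    [[0.02,0,-0.01],[0,0,0],0.085]
  ]
}}

```text
clock: 20.42
eef_pos: [0.6456, -0.0825, 0.3396]
eef_rot: [[0.368, -0.014, 0.93], [-0.93, 0.0, 0.368], [-0.006, -1.0, -0.013]]
wrist_force: [-0.1, -0.3, 0.4]
width: 0.0855
```

Run:
```python
from w import *
s=env.observe();show(s);go(s,(.636,-.25),-69.3,.30)
print(env.grip_point_offset)
# fingertip geometry in tool frame
for n in("w3","w4","w11"):
    d=dict(np.load(n+".npz"));P=cloud(d,d["tool_from_camera"])*1000
    m=(abs(P[...,2])<20)&(P[...,1]>20)&(P[...,1]<90)&(abs(P[...,0])<70)
    for sgn in(-1,1):
        q=P[m&(np.sign(P[...,0])==sgn)]
        if len(q): print(n,sgn,len(q),np.percentile(q,[1,50,99],axis=0).round(1).tolist(), "maxy",np.percentile(q[:,1],99.5).round(1))
```

```text
t 20.42 pos [ 0.6456 -0.0825  0.3396] xyaw -68.43 tilt [-0.0056 -0.9999 -0.0133] F [-0.1 -0.3  0.4] M [-0.05 -0.01  0.  ] w 0.0855
turn ry 0.0153 after turn: tx 0.1533 ty 0.0396 tz -0.0682 level rx,rz 0.0133 -0.0056
0.0539
w3 -1 5602 [[-55.6, 21.3, -17.6], [-42.7, 33.7, 6.9], [-0.3, 81.8, 18.2]] maxy 85.7
w3 1 6473 [[0.0, 21.3, -18.5], [42.3, 32.8, 7.1], [55.3, 83.8, 18.2]] maxy 86.7
w4 -1 5800 [[-37.2, 20.2, -18.1], [-7.9, 34.9, 10.6], [-0.3, 82.8, 17.5]] maxy 86.4
w4 1 5815 [[0.0, 20.2, -18.2], [7.6, 34.9, 10.7], [36.8, 83.6, 17.6]] maxy 86.6
w11 -1 3818 [[-56.1, 20.9, -10.6], [-43.2, 35.8, 6.8], [-42.4, 58.3, 11.5]] maxy 58.9
w11 1 3813 [[41.7, 20.9, -10.5], [42.5, 35.6, 6.9], [55.3, 58.1, 11.6]] maxy 58.7
```

Request:
{"method": "jog_arm", "body": {
  "plan": [
    [[0.015,0.003,-0.007],[0.006,0.007,-0.003],0.085],
    [[0.018,0.003,-0.008],[0.006,0.007,-0.003],0.085],
    [[0.018,0.003,-0.008],[0,0,0],0.085],
    [[0.018,0.003,-0.008],[0,0,0],0.085],
    [[0.018,0.003,-0.008],[0,0,0],0.085],
    [[0.018,0.003,-0.008],[0,0,0],0.085],
    [[0.012,0.003,-0.008],[0,0,0],0.085],
    [[0.006,0.003,-0.003],[0,0,0],0.085],
    [[0,0,0],[0,0,0],0.085],
    [[0,0,0],[0,0,0],0.085]
  ]
}}

```text
clock: 21.25
eef_pos: [0.622, -0.2321, 0.3084]
eef_rot: [[0.343, -0.017, 0.939], [-0.939, -0.002, 0.343], [-0.004, -1.0, -0.016]]
wrist_force: [1.1, 0.5, 1.2]
width: 0.085
```

Run:
```python
from w import *
s,d,T=wshot("w12");show(s)
P=cloud(d,T)
for m in env.silhouettes("pot","wrist")[:1]:
    print(m["confidence"],m["rect"]);k=m["pixels"]
    q=P[k];rim=q[q[:,2]>.075]
    print(np.nanmin(q,0).round(4),np.nanmax(q,0).round(4))
    c,r=cv2.minEnclosingCircle((rim[:,:2]*1000).astype(np.float32));print("rim",c,r)
    h=np.histogram(q[:,2],bins=10);print(h)
print([(m["uv"],m["confidence"]) for m in env.mark_of("pot","wrist")[:1]],[(atz(d,T,m["uv"],.046).round(4)) for m in env.mark_of("pot_shoulder","wrist")[:1]])
```

```text
t 21.25 pos [ 0.622  -0.2321  0.3084] xyaw -69.91 tilt [-0.0042 -0.9999 -0.0164] F [1.1 0.5 1.2] M [ 0.05 -0.05  0.01] w 0.085
0.66 [275.5, 191.2, 352.3, 269.5]
[ 0.5099 -0.3361 -0.0022] [ 0.6141 -0.2452  0.0823]
rim (582.4620361328125, -276.7035827636719) 31.48249626159668Traceback (most recent call last):
  File "<stdin>", line 9, in <module>
    bin_edges, uniform_bins = _get_bin_edges(a, bins, range, weights)
                              ~~~~~~~~~~~~~~^^^^^^^^^^^^^^^^^^^^^^^^^
    first_edge, last_edge = _get_outer_edges(a, range)
                            ~~~~~~~~~~~~~~~~^^^^^^^^^^
    raise ValueError(
        f"autodetected range of [{first_edge}, {last_edge}] is not finite")
ValueError: autodetected range of [nan, nan] is not finite
```

View pics/w12.png

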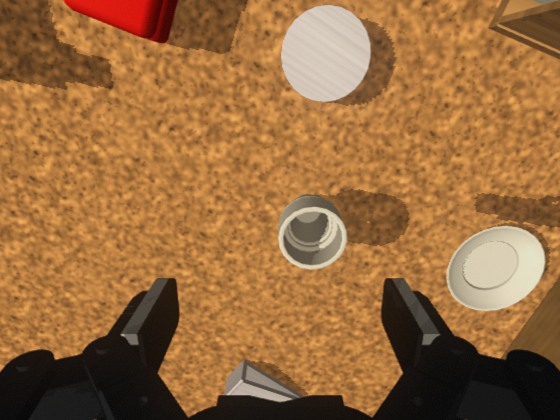

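Run:
```python
from w import *
d=dict(np.load("w12.npz"));print(atz(d,d["T"],(312.5,237.5),.08))
s=env.observe();go(s,(.5825,-.2767),-69.3,.24)
```

```text
[ 0.58355972 -0.2766501   0.08      ]
turn ry -0.0093 after turn: tx 0.0283 ty 0.0687 tz -0.0534 level rx,rz 0.016 -0.004
```

Request:
{"method": "jog_arm", "body": {
  "plan": [
    [[0.005,0.008,-0.008],[0.008,-0.009,-0.004],0.085],
    [[0.005,0.01,-0.009],[0.008,0,0],0.085],
    [[0.005,0.01,-0.009],[0,0,0],0.085],
    [[0.005,0.01,-0.009],[0,0,0],0.085],
    [[0.004,0.01,-0.009],[0,0,0],0.085],
    [[0.002,0.006,-0.004],[0,0,0],0.085],
    [[0,0,0],[0,0,0],0.085],
    [[0,0,0],[0,0,0],0.085]
  ]
}}

```text
clock: 22.02
eef_pos: [0.5878, -0.2664, 0.2529]
eef_rot: [[0.365, 0.004, 0.931], [-0.931, 0.003, 0.365], [-0.001, -1.0, 0.005]]
wrist_force: [-0.2, 0.1, 0.6]
width: 0.085
```

Run:
```python
from w import *
s=env.observe();show(s);go(s,(.583,-.2767),-69.3,.18)
```

```text
t 22.02 pos [ 0.5878 -0.2664  0.2529] xyaw -68.6 tilt [-0.0012 -1.      0.0053] F [-0.2  0.1  0.6] M [ 0.01 -0.03  0.02] w 0.085
turn ry 0.0122 after turn: tx 0.0079 ty 0.0729 tz -0.0081 level rx,rz -0.0053 -0.0012
```

Request:
{"method": "jog_arm", "body": {
  "plan": [
    [[0.004,0.006,-0.004],[-0.004,0.01,0],0.085],
    [[0.003,0.008,-0.003],[0,0,0],0.085],
    [[0,0.01,0],[0,0,0],0.085],
    [[0,0.01,0],[0,0,0],0.085],
    [[0,0.01,0],[0,0,0],0.085],
    [[0,0.01,0],[0,0,0],0.085],
    [[0,0.006,0],[0,0,0],0.085],
    [[0,0,0],[0,0,0],0.085],
    [[0,0,0],[0,0,0],0.085]
  ]
}}

```text
clock: 22.77
eef_pos: [0.5849, -0.2745, 0.1859]
eef_rot: [[0.357, 0.001, 0.934], [-0.934, 0.003, 0.357], [-0.002, -1.0, 0.002]]
wrist_force: [0.1, -0.0, -0.2]
width: 0.0849
```

Run:
```python
from w import *
s,d,T=wshot("w13");show(s);go(s,(.583,-.2767),-69.3,.12)
```

```text
t 22.77 pos [ 0.5849 -0.2745  0.1859] xyaw -69.1 tilt [-0.0024 -1.      0.0019] F [ 0.1 -0.  -0.2] M [-0.01  0.   -0.06] w 0.0849
turn ry 0.0035 after turn: tx 0.0014 ty 0.0659 tz -0.0026 level rx,rz -0.0019 -0.0024
```

View pics/w13.png

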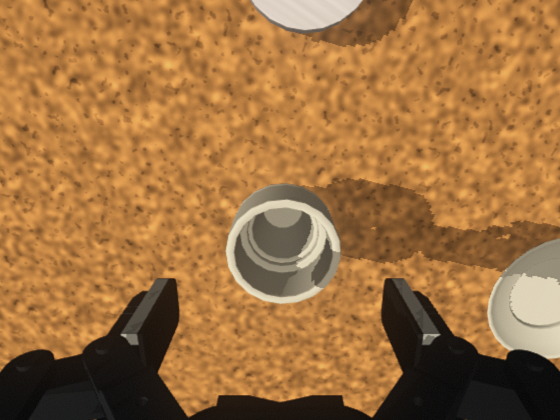

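Request:
{"method": "jog_arm", "body": {
  "plan": [
    [[0.001,0.006,-0.002],[-0.002,0.003,-0.002],0.085],
    [[0,0.009,0],[0,0,0],0.085],
    [[0,0.009,0],[0,0,0],0.085],
    [[0,0.009,0],[0,0,0],0.085],
    [[0,0.009,0],[0,0,0],0.085],
    [[0,0.007,0],[0,0,0],0.085],
    [[0,0.003,0],[0,0,0],0.085],
    [[0,0,0],[0,0,0],0.085],
    [[0,0,0],[0,0,0],0.085]
  ]
}}

```text
clock: 23.57
eef_pos: [0.5837, -0.2763, 0.1289]
eef_rot: [[0.354, 0.001, 0.935], [-0.935, -0.0, 0.354], [0.001, -1.0, 0.001]]
wrist_force: [-0.1, 0.6, 0.4]
width: 0.085
```

Run:
```python
from w import *
s,d,T=wshot("w14");show(s);go(s,(.583,-.2767),-69.3,.12)
```

```text
t 23.57 pos [ 0.5837 -0.2763  0.1289] xyaw -69.28 tilt [ 7.e-04 -1.e+00  5.e-04] F [-0.1  0.6  0.4] M [ 0.04 -0.04 -0.04] w 0.085
turn ry 0.0003 after turn: tx 0.0001 ty 0.0089 tz -0.0008 level rx,rz -0.0005 0.0007
```

View pics/w14.png

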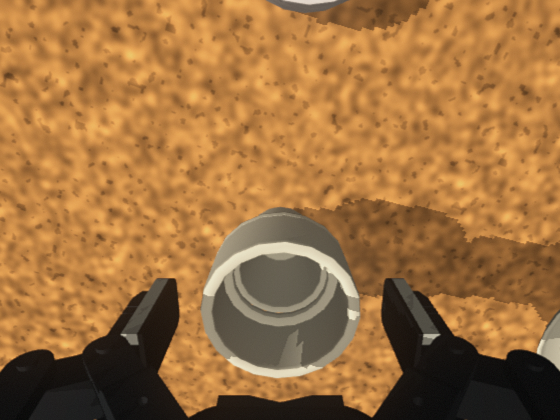

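Centred between the pads (rim centre ≈ (281,308)). Lower 9 mm and close.

Request:
{"method": "jog_arm", "body": {
  "plan": [
    [[0,0.005,-0.0008],[0,0,0],0.085],
    [[0,0.004,0],[0,0,0],0.085],
    [[0,0,0],[0,0,0],0.085],
    [[0,0,0],[0,0,0],0.075],
    [[0,0,0],[0,0,0],0.068],
    [[0,0,0],[0,0,0],0.06],
    [[0,0,0],[0,0,0],0.055],
    [[0,0,0],[0,0,0],0.055],
    [[0,0,0],[0,0,0],0.055],
    [[0,0,0],[0,0,0],0.055]
  ]
}}

```text
clock: 24.45
eef_pos: [0.5838, -0.2768, 0.1211]
eef_rot: [[0.354, 0.004, 0.935], [-0.935, -0.002, 0.354], [0.003, -1.0, 0.003]]
wrist_force: [-0.3, 1.3, -0.4]
width: 0.0603
```

Run:
```python
from w import *
s,d,T=wshot("w15");show(s);go(s,(.583,-.2767),-69.3,.12)
```

```text
t 24.45 pos [ 0.5838 -0.2768  0.1211] xyaw -69.28 tilt [ 0.003  -1.      0.0029] F [-0.3  1.3 -0.4] M [ 0.04 -0.01  0.03] w 0.0603
turn ry 0.0003 after turn: tx -0.0004 ty 0.0011 tz -0.0007 level rx,rz -0.0029 0.003
```

View pics/w15.png

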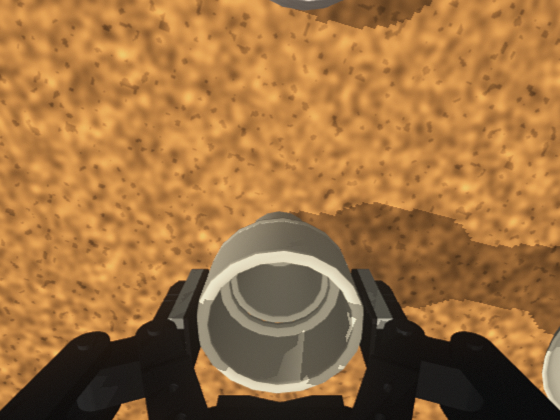

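Request:
{"method": "jog_arm", "body": {
  "plan": [
    [[0,-0.004,0],[0,0,0],0.055],
    [[0,-0.008,0],[0,0,0],0.055],
    [[0,-0.012,0],[0,0,0],0.055],
    [[0,-0.014,0],[0,0,0],0.055],
    [[0,-0.014,0],[0,0,0],0.055],
    [[0,-0.014,0],[0,0,0],0.055],
    [[0,-0.014,0],[0,0,0],0.055],
    [[0,-0.014,0],[0,0,0],0.055],
    [[0,-0.014,0],[0,0,0],0.055],
    [[0,-0.014,0],[0,0,0],0.055],
    [[0,0,0],[0,0,0],0.055],
    [[0,0,0],[0,0,0],0.055]
  ]
}}

```text
clock: 25.5
eef_pos: [0.5835, -0.2765, 0.2613]
eef_rot: [[0.354, 0.01, 0.935], [-0.935, -0.005, 0.354], [0.008, -1.0, 0.007]]
wrist_force: [-0.2, 0.7, -3.3]
width: 0.0606
```

Run:
```python
from w import *
s,d,T=wshot("w16");show(s);go(s,(.714,.2437),-69.3,.27)
P=cloud(d,d["tool_from_camera"])*1000
m=(abs(P[...,0])<29)&(P[...,1]>30)&(P[...,1]<60);print(m.sum(),np.percentile(P[m],[2,50,98],axis=0).round(1))
```

```text
t 25.5 pos [ 0.5835 -0.2765  0.2613] xyaw -69.26 tilt [ 0.0082 -0.9999  0.0074] F [-0.2  0.7 -3.3] M [ 0.06  0.05 -0.  ] w 0.0606
turn ry 0.0008 after turn: tx -0.4405 ty -0.0087 tz 0.306 level rx,rz -0.0074 0.0082
12588 [[-27.6  40.2 -29. ]
 [ -0.2  44.3  -8.4]
 [ 27.4  59.2  29.7]]
```

View pics/w16.png

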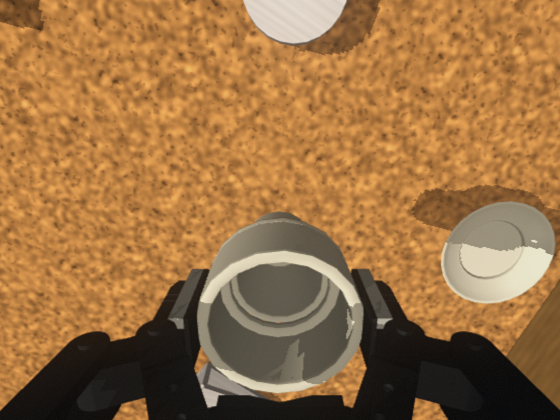

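Request:
{"method": "jog_arm", "body": {
  "plan": [
    [[-0.006,-0.001,0.006],[-0.004,0,0.004],0.055],
    [[-0.01,-0.002,0.009],[-0.003,0,0.004],0.055],
    [[-0.013,-0.002,0.012],[0,0,0],0.055],
    [[-0.014,-0.002,0.013],[0,0,0],0.055],
    [[-0.014,-0.002,0.013],[0,0,0],0.055],
    [[-0.014,-0.002,0.013],[0,0,0],0.055],
    [[-0.014,-0.002,0.013],[0,0,0],0.055],
    [[-0.014,-0.002,0.013],[0,0,0],0.055],
    [[-0.014,-0.002,0.013],[0,0,0],0.055],
    [[-0.014,-0.002,0.013],[0,0,0],0.055],
    [[-0.012,-0.002,0.01],[0,0,0],0.055],
    [[-0.008,0,0.006],[0,0,0],0.055]
  ]
}}

```text
clock: 26.55
eef_pos: [0.6582, -0.0698, 0.2731]
eef_rot: [[0.358, -0.02, 0.934], [-0.934, 0.011, 0.358], [-0.018, -1.0, -0.015]]
wrist_force: [-0.2, -0.2, -2.2]
width: 0.0605
```

Run:
```python
from w import *
s=env.observe();show(s);go(s,(.755,.14),-69.3,.28)
```

```text
t 26.55 pos [ 0.6582 -0.0698  0.2731] xyaw -69.02 tilt [-0.0177 -0.9997 -0.015 ] F [-0.2 -0.2 -2.2] M [ 0.03 -0.07 -0.04] w 0.0605
turn ry 0.0048 after turn: tx -0.1621 ty -0.0069 tz 0.1647 level rx,rz 0.015 -0.0177
```

Request:
{"method": "jog_arm", "body": {
  "plan": [
    [[-0.008,-0.003,0.008],[0.008,0.005,-0.009],0.055],
    [[-0.012,-0.003,0.012],[0.008,0,-0.009],0.055],
    [[-0.013,-0.003,0.014],[0.002,0,-0.002],0.055],
    [[-0.013,-0.003,0.014],[0.002,0,-0.002],0.055],
    [[-0.013,-0.003,0.014],[0.002,0,-0.002],0.055],
    [[-0.013,-0.003,0.014],[0.002,0,-0.002],0.055],
    [[-0.013,-0.003,0.014],[0.002,0,-0.002],0.055],
    [[-0.013,-0.003,0.014],[0.002,0,-0.002],0.055],
    [[-0.013,-0.003,0.014],[0.002,0,-0.002],0.055],
    [[-0.012,-0.002,0.012],[0,0,0],0.055],
    [[-0.008,0,0.007],[0,0,0],0.055],
    [[0,0,0],[0,0,0],0.055]
  ]
}}

```text
clock: 27.55
eef_pos: [0.7371, 0.125, 0.2902]
eef_rot: [[0.363, -0.003, 0.932], [-0.932, -0.004, 0.363], [0.003, -1.0, -0.005]]
wrist_force: [-0.8, 0.7, -2.1]
width: 0.0608
```

Run:
```python
from w import *
s,d,T=wshot("w17");show(s);go(s,(.714,.2437),-69.3,.25)
```

```text
t 27.55 pos [0.7371 0.125  0.2902] xyaw -68.69 tilt [ 0.003  -1.     -0.0046] F [-0.8  0.7 -2.1] M [ 0.05  0.03 -0.01] w 0.0608
turn ry 0.0107 after turn: tx -0.1192 ty 0.0402 tz 0.0203 level rx,rz 0.0046 0.003
```

View pics/w17.png

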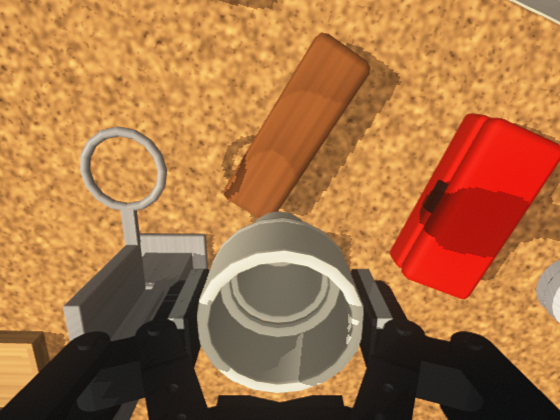

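Run:
```python
from ov import *
from scipy.optimize import least_squares
d=dict(np.load("w17.npz"));T=d["T"];P=cloud(d,T)
hsv=cv2.cvtColor(d["img"],cv2.COLOR_RGB2HSV)
m=(hsv[...,1]<75).astype(np.uint8);m[:,170:]=0;m[206:]=0;m[:,:76]=0;m[:122]=0
print(m.sum(),"ring z",np.nanmedian(P[m>0][:,2]),np.nanpercentile(P[m>0][:,2],[10,90]))
cs,h=cv2.findContours(m,cv2.RETR_CCOMP,cv2.CHAIN_APPROX_NONE)
cs=sorted(cs,key=len)[-2:]
for c in cs:
    e=cv2.fitEllipse(c);print(len(c),e,atz(d,T,e[0],.0925).round(4))
q=P[m>0];q=q[(q[:,2]>.08)&(q[:,2]<.105)]
r=least_squares(lambda x:np.hypot(q[:,0]-x[0],q[:,1]-x[1])-.02925,[.714,.2437],loss="soft_l1",f_scale=.002);print(r.x,len(q))
```

```text
1919 ring z 0.09301238331886091 [0.09145908 0.0943386 ]
193 ((123.03888702392578, 169.30996704101562), (63.478004455566406, 72.80622100830078), 132.6341552734375) [0.7141 0.243  0.0925]
239 ((122.43811798095703, 167.76065063476562), (76.94064331054688, 88.39242553710938), 119.94347381591797) [0.7152 0.2437 0.0925]
[0.71385797 0.24273032] 1910
```

Run:
```python
from ov import *
from scipy.optimize import least_squares
for n in("w16","w17"):
    d=dict(np.load(n+".npz"));P=cloud(d,d["tool_from_camera"])
    # rim annulus: bright; use ellipse on rim
    q=P[(P[...,1]>.036)&(P[...,1]<.046)&(np.hypot(P[...,0],P[...,2])<.036)]
    rr=least_squares(lambda x:np.hypot(q[:,0]-x[0],q[:,2]-x[1])-.029,[0,0],loss="soft_l1",f_scale=.001).x
    A=np.c_[q[:,0],q[:,2],np.ones(len(q))];print(n,len(q),rr.round(4),np.linalg.lstsq(A,q[:,1],rcond=None)[0].round(4))
```

```text
w16 8232 [-0.0003  0.0002] [ 0.0042 -0.0054  0.0417]
w17 8210 [-0.0003  0.0003] [ 0.0037 -0.0056  0.0417]
```

Request:
{"method": "jog_arm", "body": {
  "plan": [
    [[-0.006,0.002,0.001],[0.004,0.01,0.003],0.055],
    [[-0.01,0.004,0.002],[0,0,0],0.055],
    [[-0.011,0.004,0.002],[0,0,0],0.055],
    [[-0.011,0.004,0.002],[0,0,0],0.055],
    [[-0.011,0.004,0.002],[0,0,0],0.055],
    [[-0.011,0.004,0.002],[0,0,0],0.055],
    [[-0.011,0.004,0.002],[0,0,0],0.055],
    [[-0.011,0.003,0.002],[0,0,0],0.055],
    [[-0.011,0.003,0.002],[0,0,0],0.055],
    [[-0.008,0,0.001],[0,0,0],0.055],
    [[-0.004,0,0],[0,0,0],0.055],
    [[0,0,0],[0,0,0],0.055]
  ]
}}

```text
clock: 28.6
eef_pos: [0.7124, 0.2358, 0.2516]
eef_rot: [[0.35, -0.006, 0.937], [-0.937, -0.004, 0.35], [0.002, -1.0, -0.007]]
wrist_force: [0.2, 0.5, -1.3]
width: 0.0606
```

Run:
```python
from w import *
s,d,T=wshot("w18");show(s);go(s,(.7143,.2432),-69.3,.23)
```

```text
t 28.6 pos [0.7124 0.2358 0.2516] xyaw -69.53 tilt [ 0.0018 -1.     -0.0072] F [ 0.2  0.5 -1.3] M [ 0.03 -0.01  0.04] w 0.0606
turn ry -0.0041 after turn: tx -0.0062 ty 0.0216 tz 0.0044 level rx,rz 0.0072 0.0018
```

View pics/w18.png

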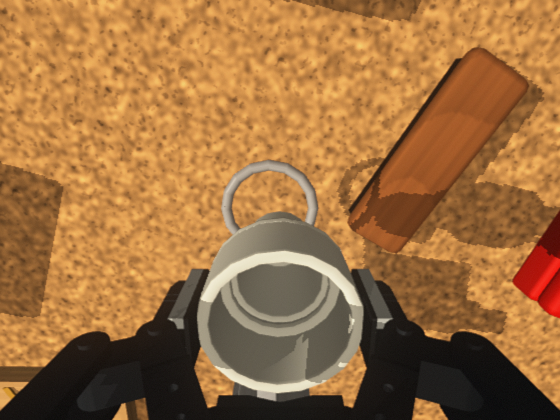

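Request:
{"method": "jog_arm", "body": {
  "plan": [
    [[-0.003,0.003,0.002],[0.005,-0.004,0.002],0.055],
    [[-0.003,0.004,0.002],[0.002,0,0],0.055],
    [[0,0.004,0],[0,0,0],0.055],
    [[0,0.004,0],[0,0,0],0.055],
    [[0,0.002,0],[0,0,0],0.055],
    [[0,0,0],[0,0,0],0.055],
    [[0,0,0],[0,0,0],0.055]
  ]
}}

```text
clock: 29.23
eef_pos: [0.7163, 0.2387, 0.2331]
eef_rot: [[0.349, 0.002, 0.937], [-0.937, -0.002, 0.349], [0.003, -1.0, 0.001]]
wrist_force: [-1.0, 0.0, -1.9]
width: 0.0609
```

Run:
```python
from w import *
s=env.observe();show(s);go(s,(.7143,.2432),-69.3,.17)
```

```text
t 29.23 pos [0.7163 0.2387 0.2331] xyaw -69.6 tilt [ 0.0028 -1.      0.0013] F [-1.   0.  -1.9] M [-0.   -0.02  0.05] w 0.0609
turn ry -0.0053 after turn: tx -0.0049 ty 0.0631 tz -0.0002 level rx,rz -0.0013 0.0028
```

Request:
{"method": "jog_arm", "body": {
  "plan": [
    [[-0.003,0,0],[-0.001,-0.005,0.003],0.055],
    [[-0.002,0,0],[0,0,0],0.055],
    [[0,0,0],[0,0,0],0.055],
    [[0,0,0],[0,0,0],0.055]
  ]
}}

```text
clock: 29.57
eef_pos: [0.7147, 0.2432, 0.2334]
eef_rot: [[0.353, 0.0, 0.936], [-0.936, 0.001, 0.353], [-0.0, -1.0, 0.001]]
wrist_force: [0.0, -0.6, -1.4]
width: 0.0609
```

Run:
```python
from w import *
s,d,T=wshot("w19");show(s);go(s,(.7143,.2432),-69.3,.17)
d2=env.capture("scene");cv2.imwrite("pics/s19.png",cv2.resize(d2["img"][150:290,320:480,::-1],None,fx=4.2,fy=4.2,interpolation=cv2.INTER_CUBIC))
```

```text
t 29.57 pos [0.7147 0.2432 0.2334] xyaw -69.34 tilt [-4.e-04 -1.e+00  6.e-04] F [ 0.  -0.6 -1.4] M [-0.03  0.    0.05] w 0.0609
turn ry -0.0006 after turn: tx -0.0001 ty 0.0634 tz -0.0004 level rx,rz -0.0006 -0.0004
```

View pics/s19.png

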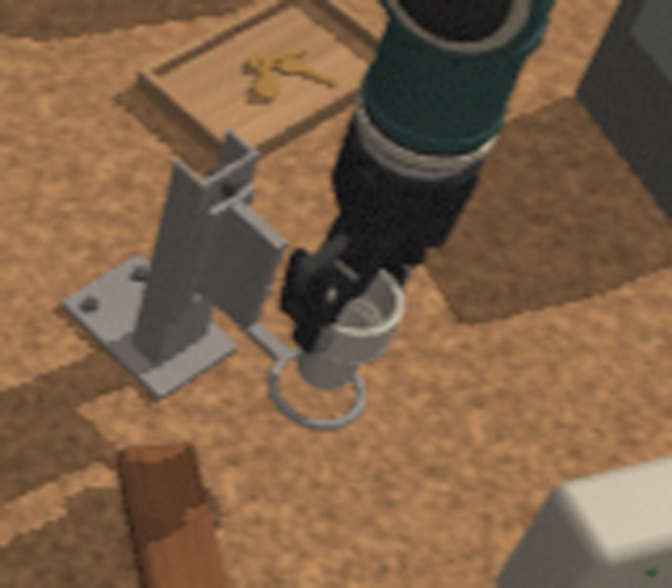

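View pics/w19.png

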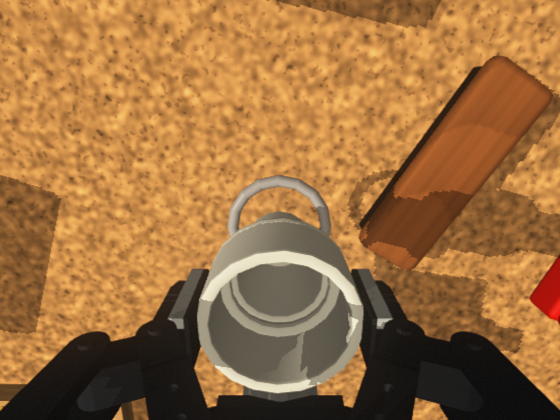

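Request:
{"method": "jog_arm", "body": {
  "plan": [
    [[0,0.004,0],[0,0,0],0.055],
    [[0,0.005,0],[0,0,0],0.055],
    [[0,0.005,0],[0,0,0],0.055],
    [[0,0.005,0],[0,0,0],0.055],
    [[0,0.003,0],[0,0,0],0.055],
    [[0,0,0],[0,0,0],0.055],
    [[0,0,0],[0,0,0],0.055]
  ]
}}

```text
clock: 30.25
eef_pos: [0.7144, 0.2429, 0.2082]
eef_rot: [[0.353, -0.001, 0.936], [-0.936, -0.0, 0.353], [-0.0, -1.0, -0.001]]
wrist_force: [-0.3, 0.9, -1.8]
width: 0.0605
```

Run:
```python
from w import *
s=env.observe();show(s);go(s,(.7143,.2432),-69.3,.17)
```

```text
t 30.25 pos [0.7144 0.2429 0.2082] xyaw -69.34 tilt [-2.e-04 -1.e+00 -6.e-04] F [-0.3  0.9 -1.8] M [ 0.01 -0.   -0.03] w 0.0605
turn ry -0.0008 after turn: tx -0.0003 ty 0.0382 tz -0.0 level rx,rz 0.0006 -0.0002
```

Request:
{"method": "jog_arm", "body": {
  "plan": [
    [[0,0.004,0],[0,0,0],0.055],
    [[0,0.005,0],[0,0,0],0.055],
    [[0,0.005,0],[0,0,0],0.055],
    [[0,0.004,0],[0,0,0],0.055],
    [[0,0.002,0],[0,0,0],0.055],
    [[0,0,0],[0,0,0],0.055],
    [[0,0,0],[0,0,0],0.055]
  ]
}}

```text
clock: 30.83
eef_pos: [0.7144, 0.2429, 0.1858]
eef_rot: [[0.353, -0.001, 0.936], [-0.936, -0.0, 0.353], [-0.0, -1.0, -0.001]]
wrist_force: [-0.7, -0.5, -1.3]
width: 0.0605
```

Run:
```python
from w import *
s=env.observe();show(s);go(s,(.7143,.2432),-69.3,.17)
```

```text
t 30.83 pos [0.7144 0.2429 0.1858] xyaw -69.34 tilt [-2.e-04 -1.e+00 -8.e-04] F [-0.7 -0.5 -1.3] M [ 0.05  0.01 -0.01] w 0.0605
turn ry -0.0008 after turn: tx -0.0003 ty 0.0158 tz -0.0 level rx,rz 0.0008 -0.0002
```

Request:
{"method": "jog_arm", "body": {
  "plan": [
    [[0,0.003,0],[0,0,0],0.055],
    [[0,0.003,0],[0,0,0],0.055],
    [[0,0.003,0],[0,0,0],0.055],
    [[0,0.001,0],[0,0,0],0.055],
    [[0,0,0],[0,0,0],0.055],
    [[0,0,0],[0,0,0],0.055]
  ]
}}

```text
clock: 31.33
eef_pos: [0.7147, 0.2429, 0.1752]
eef_rot: [[0.353, 0.0, 0.936], [-0.936, 0.0, 0.353], [-0.0, -1.0, 0.0]]
wrist_force: [0.3, -0.2, -1.9]
width: 0.0608
```

Run:
```python
from w import *
s,d,T=wshot("w20");show(s);go(s,(.7143,.2432),-69.3,.17)
```

```text
t 31.33 pos [0.7147 0.2429 0.1752] xyaw -69.35 tilt [-2.e-04 -1.e+00  1.e-04] F [ 0.3 -0.2 -1.9] M [-0.01  0.01  0.04] w 0.0608
turn ry -0.0009 after turn: tx -0.0004 ty 0.0052 tz -0.0003 level rx,rz -0.0001 -0.0002
```

View pics/w20.png

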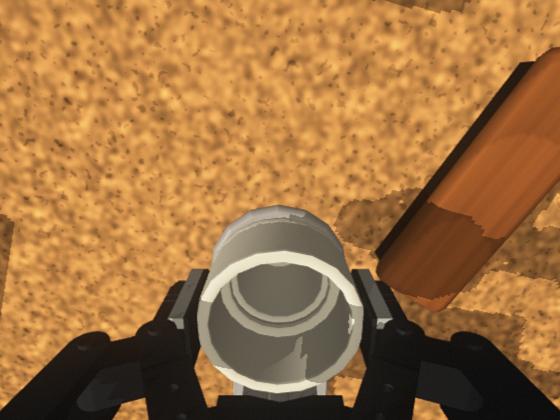

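Request:
{"method": "jog_arm", "body": {
  "plan": [
    [[0,0.0015,0],[0,0,0],0.055],
    [[0,0.0015,0],[0,0,0],0.055],
    [[0,0.0015,0],[0,0,0],0.055],
    [[0,0,0],[0,0,0],0.055]
  ]
}}

```text
clock: 31.72
eef_pos: [0.7149, 0.2431, 0.1708]
eef_rot: [[0.353, 0.001, 0.936], [-0.936, 0.001, 0.353], [-0.0, -1.0, 0.001]]
wrist_force: [-0.0, -0.8, -2.7]
width: 0.0606
```

Run:
```python
from w import *
s=env.observe();show(s);go(s,(.7143,.2432),-69.3,.17)
```

```text
t 31.72 pos [0.7149 0.2431 0.1708] xyaw -69.35 tilt [-2.e-04 -1.e+00  1.e-03] F [-0.  -0.8 -2.7] M [-0.06  0.03 -0.01] w 0.0606
turn ry -0.0009 after turn: tx -0.0003 ty 0.0008 tz -0.0005 level rx,rz -0.001 -0.0002
```

Request:
{"method": "jog_arm", "body": {
  "plan": [
    [[0,0.001,0],[0,0,0],0.055],
    [[0,0.001,0],[0,0,0],0.055],
    [[0,0,0],[0,0,0],0.055]
  ]
}}

```text
clock: 31.97
eef_pos: [0.7151, 0.2432, 0.1695]
eef_rot: [[0.353, 0.001, 0.936], [-0.936, 0.001, 0.353], [-0.0, -1.0, 0.002]]
wrist_force: [-0.8, 0.0, -0.3]
width: 0.0606
```

Run:
```python
from w import *
s=env.observe();show(s);go(s,(.7143,.2432),-69.3,.17)
```

```text
t 31.97 pos [0.7151 0.2432 0.1695] xyaw -69.36 tilt [-1.0e-04 -1.0e+00  1.5e-03] F [-0.8  0.  -0.3] M [-0.07  0.16  0.  ] w 0.0606
turn ry -0.001 after turn: tx -0.0003 ty -0.0005 tz -0.0007 level rx,rz -0.0015 -0.0001
```

Request:
{"method": "jog_arm", "body": {
  "plan": [
    [[0,0.001,0],[0,0,0],0.055],
    [[0,0.001,0],[0,0,0],0.055]
  ]
}}

```text
clock: 32.13
eef_pos: [0.7152, 0.2433, 0.169]
eef_rot: [[0.352, 0.002, 0.936], [-0.936, 0.001, 0.352], [0.0, -1.0, 0.002]]
wrist_force: [-2.0, -1.1, 5.3]
width: 0.0605
```

Run:
```python
from w import *
s=env.observe();show(s);go(s,(.7143,.2432),-69.3,.17)
```

```text
t 32.13 pos [0.7152 0.2433 0.169 ] xyaw -69.37 tilt [ 1.0e-04 -1.0e+00  2.1e-03] F [-2.  -1.1  5.3] M [-0.33  0.68  0.03] w 0.0605
turn ry -0.0011 after turn: tx -0.0002 ty -0.001 tz -0.0009 level rx,rz -0.0021 0.0001
```

Request:
{"method": "jog_arm", "body": {
  "plan": [
    [[0,0,0],[0,0,0],0.062],
    [[0,0,0],[0,0,0],0.064],
    [[0,0,0],[0,0,0],0.067],
    [[0,0,0],[0,0,0],0.07],
    [[0,0,0],[0,0,0],0.076],
    [[0,0,0],[0,0,0],0.082],
    [[0,0,0],[0,0,0],0.085],
    [[0,0,0],[0,0,0],0.085],
    [[0,0,0],[0,0,0],0.085]
  ]
}}

```text
clock: 32.88
eef_pos: [0.7161, 0.2438, 0.169]
eef_rot: [[0.353, 0.005, 0.936], [-0.936, 0.002, 0.353], [-0.0, -1.0, 0.005]]
wrist_force: [-0.7, -0.5, 0.2]
width: 0.0853
```

Run:
```python
from w import *
s,d,T=wshot("w21");show(s)
```

```text
t 32.88 pos [0.7161 0.2438 0.169 ] xyaw -69.36 tilt [-3.0e-04 -1.0e+00  5.3e-03] F [-0.7 -0.5  0.2] M [-0.03 -0.02 -0.06] w 0.0853
```

View pics/w21.png

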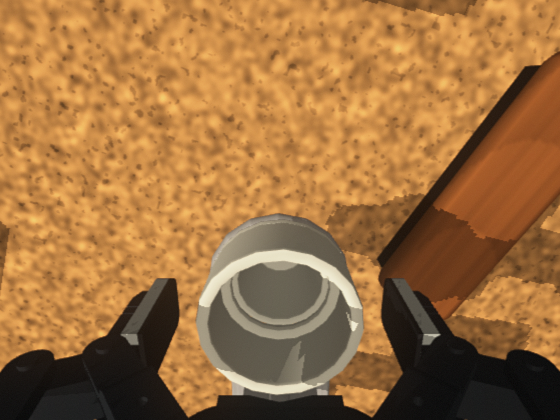

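Released; pads clear on both sides. Retreat straight up slowly.

Request:
{"method": "jog_arm", "body": {
  "plan": [
    [[0,-0.004,0],[0,0,0],0.085],
    [[0,-0.006,0],[0,0,0],0.085],
    [[0,-0.007,0],[0,0,0],0.085],
    [[0,-0.007,0],[0,0,0],0.085],
    [[0,-0.008,0],[0,0,0],0.085],
    [[0,-0.01,0],[0,0,0],0.085],
    [[0,-0.012,0],[0,0,0],0.085],
    [[0,-0.014,0],[0,0,0],0.085],
    [[0,-0.014,0.005],[0,0,0],0.085],
    [[0,-0.014,0.005],[0,0,0],0.085],
    [[0,-0.014,0.005],[0,0,0],0.085],
    [[0,-0.01,0.005],[0,0,0],0.085]
  ]
}}

```text
clock: 33.93
eef_pos: [0.734, 0.2505, 0.3035]
eef_rot: [[0.353, 0.006, 0.936], [-0.936, 0.003, 0.353], [-0.0, -1.0, 0.007]]
wrist_force: [-0.2, -0.5, 0.5]
width: 0.085
```

Request:
{"method": "jog_arm", "body": {
  "plan": [
    [[0,-0.012,0.008],[0,0,0],0.085],
    [[0,-0.014,0.01],[0,0,0],0.085],
    [[0,-0.014,0.01],[0,0,0],0.085],
    [[0,-0.014,0.01],[0,0,0],0.085],
    [[0,-0.01,0.008],[0,0,0],0.085],
    [[0,0,0],[0,0,0],0.085],
    [[0,0,0],[0,0,0],0.085],
    [[0,0,0],[0,0,0],0.085]
  ]
}}

```text
clock: 34.6
eef_pos: [0.7781, 0.2678, 0.3873]
eef_rot: [[0.353, 0.019, 0.935], [-0.936, 0.009, 0.353], [-0.002, -1.0, 0.021]]
wrist_force: [0.9, 0.0, 0.2]
width: 0.085
```

Run:
```python
from w import *
s,d,T=wshot("w22");show(s)
d2=env.capture("scene");cv2.imwrite("pics/s22.png",cv2.resize(d2["img"][150:290,320:480,::-1],None,fx=4.2,fy=4.2,interpolation=cv2.INTER_CUBIC));cv2.imwrite("pics/s22f.png",d2["img"][...,::-1])
P=cloud(d,T);a=np.radians(200.7);X=np.array([np.cos(a),np.sin(a)]);Y=np.array([-X[1],X[0]])
Q=P-np.array([.6096,.2035,0]);U=np.stack([Q[...,:2]@X,Q[...,:2]@Y,P[...,2]],-1)*1000
def st(f,n):
    q=U.reshape(-1,3);q=q[f(q)];print(n,len(q),np.percentile(q,[3,50,97],axis=0).round(1).tolist() if len(q) else "")
    return q
q=st(lambda q:(q[:,0]<-75)&(q[:,0]>-155)&(abs(q[:,1])<45)&(q[:,2]>118),"pot rim")
A=np.c_[q[:,:2],np.ones(len(q))];print("rim plane",np.linalg.lstsq(A,q[:,2],rcond=None)[0].round(4))
st(lambda q:(abs(q[:,0]+3)<7)&(abs(q[:,1])>7)&(abs(q[:,1])<18)&(abs(q[:,2]-185)<4),"plate top")
st(lambda q:(q[:,0]<-1)&(q[:,0]>-12)&(abs(q[:,1])<3)&(q[:,2]>189)&(q[:,2]<199),"catch front")
st(lambda q:(q[:,0]<-12)&(q[:,0]>-60)&(abs(q[:,1])<4)&(q[:,2]>178)&(q[:,2]<192),"fin top")
```

```text
t 34.6 pos [0.7781 0.2678 0.3873] xyaw -69.33 tilt [-0.0021 -0.9998  0.0212] F [0.9 0.  0.2] M [ 0.02  0.04 -0.02] w 0.085
pot rim 1148 [[-143.1, -29.1, 118.9], [-110.2, 0.1, 126.7], [-84.3, 28.4, 129.0]]
rim plane [1.330000e-02 1.100000e-03 1.272433e+02]
plate top 292 [[-9.9, -17.8, 181.3], [-4.4, -7.4, 184.6], [0.2, 17.1, 188.5]]
catch front 61 [[-7.8, -2.6, 189.7], [-6.8, 0.1, 194.5], [-5.4, 2.9, 198.8]]
fin top 374 [[-53.6, -3.6, 180.3], [-34.9, 0.1, 183.9], [-13.1, 3.8, 185.3]]
```

View pics/s22.png

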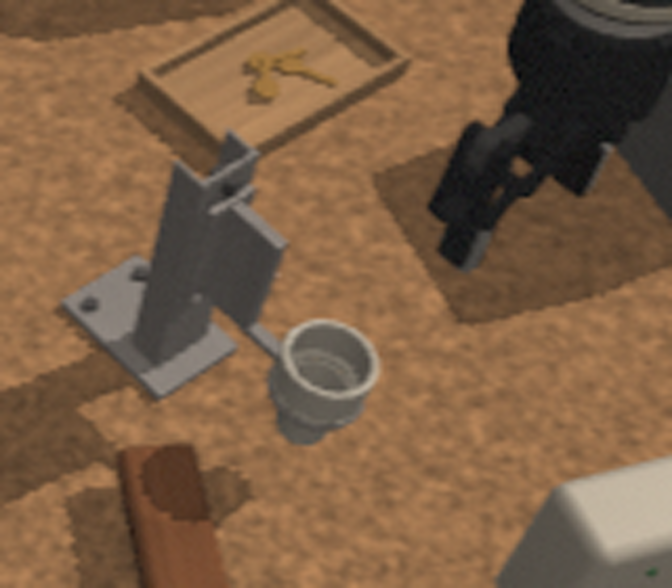

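View pics/w22.png

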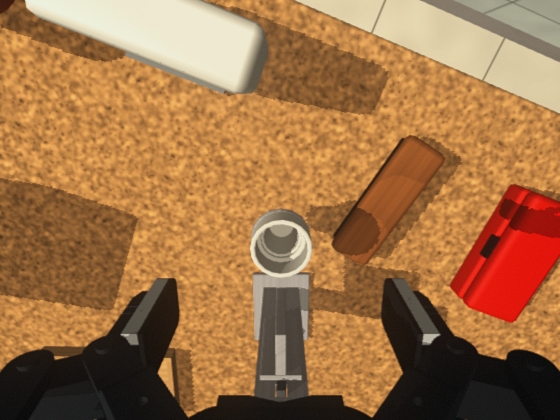

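Run:
```python
from rig import env
print(env.job_done())
```

```text
the job is handed in; nothing more can be done
None
```

I hooked the bracket's claws into the upright's top two slots and pressed it down until it stopped, with about 17 N of push-back at the expected height. I then lowered the pot into the ring (about 5 N at touch-down), let go and backed away. The job was handed in at about 35 s of the 72 s; it reports no verdict.

Last checks, from the wrist camera's depth and the scene picture:
- **Catch:** it stands about 6–7 mm out of the face, above the plate's top edge.
- **Bracket:** it is at home height, with the fin top at about 184 mm where 185 mm is expected. It hangs about 1–2.5 mm off the face and leans out by about 0.02 rad, which I put down to the play in the slots. That is inside the limits.
- **Pot:** the rim is level to about 0.013 rad. The shoulder is at about 94 mm, with the ring wire's top at about 94.5 mm, and the pot is within about 1–2 mm of the ring's centre.
- **Bystanders and contact:** I saw no bystander move in the pictures, though I did not measure them one by one. The robot was touching nothing at the end.

No check failed. The only disagreement was the bracket's 1–2.5 mm stand-off from where the model put it.

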